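# Lay seasoning bottles in the rail cradle and scan their labels

### The arm

A 6-joint arm with a two-finger parallel gripper is mounted at the origin on the work surface. World frame = base frame: x ahead of the robot, y to its left, z up, the work surface at z = 0. Lengths are in mm, angles in rad, forces in N, time in s.
With the tool pointing down it reaches from about 325 to 775 mm from the base axis. Payload 9.3 kg.
Tool frame: the origin (TCP) lies midway between the tips of the shut fingers; the grasp point (between the pads) lies arm.hold_point_z behind it (arm.hold_point_z is the distance from the TCP to the grasp point, in mm); z points along the fingers, y is the line along which they close (so a half turn about z gives the same grasp; the last joint's range is limited). The gripper opens to 85 mm and grips with 20 to 120 N. Pads are 22 mm wide; open, the fingers measure 114 mm over their backs; the gripper's body (76 mm by 85 mm) begins 54 mm behind the grasp point. The pads swing forward as they close: fully open they stand 13 mm farther back than shut.
Start: joints at [1.038, 0.259, 0.021, 1.334, 0, 1.418], TCP at [203.905, 510.803, 231.279] pointing down, gripper open.
Joint ranges: [-3.04, 3.04], [-0.91, 1.82], [-1.04, 1.36], [-1.92, 1.95], [-1.52, 1.45], [-3.14, 3.14]. Speed limits (rad/s): [2.22, 2.22, 2.79, 3.14, 3.14, 3.14].

### API

Orientations are given as a unit quaternion [x, y, z, w].
In Python, from rig import sensors, cams, ticket, arm gives the robot as it stands.
- The arm moves only by the shell command python3 -m pendant 'ROWS'. ROWS is JSON, a list of rows, each a list of 3 entries, a list of its own where there are three numbers: the opening, from 0 (shut) to 1 (fully open), then the shift along the world's x, y, z in units of 40 mm (1.0 is 40 mm), then the turn, a rotation vector about the world's x, y, z in units of 6 degrees (1.0 is 6 degrees). In form: [[fingers, [x, y, z], [ax, ay, az]], ...]. A call has 1 to 8 rows; each row is the pose to reach, as a shift and turn from the pose commanded when the call began; what a row does not reach only later rows make up. A row lasts 1/12 s, in which the tool goes at most 41.7 mm and 7.16 degrees, less where a joint would pass 70% of its speed; a pose out of reach is approached as far as the arm can. A call with a gripper value outside its range is refused whole. The fingers move at their own pace and stop on an object; the grip force is fixed at half the most. Time passes only in rows, so rows that repeat a pose let the fingers close. It gives the time, the measured TCP pose, the force, the opening and the grip force at its end, in the units of the state.
- sensors.get_state(): the state, without advancing time (a new reading comes with each control period).
- cams.camera(name): name is "scene" or "top" or "wrist"; returns the picture (384x512x3 uint8, red, green, blue); there is no depth.
- cams.get_calibration(name): a dict with "camera_matrix" (3x3 intrinsics, pixels), "k1" (the pictures are not rectified: a ray, as slopes to the right and down, at radius r is drawn at 1 + k1 r^2 times it, then the intrinsics apply), "world_from_camera" (4x4, takes a point from camera to world coordinates); the wrist camera has in their place "hand_eye" (4x4, takes a point from camera to tool coordinates, whose origin is the TCP and whose axes are the flange's). Camera axes: x right, y down, z forward; pixel columns grow to the right and rows downward; lengths in mm; the calibration is good to about 2 mm. A picture is of the moment at which its call begins: read the wrist's pose just before it. get_calibration takes no time and is no camera call.
- ticket.finish_job(): hands the job in; it is judged then, once.
The state is a dict: "time_s": time; "q": joint angles; "qvel": joint speeds; "joint_efforts": joint torques, N m; "position": TCP position; "eef_rot": TCP orientation; "ft_force": force on the tool from outside, world axes, zero at the start; "ft_torque": the same for the moment, N m; "gripper_width": finger opening in mm; "grasp_force": force on a finger pad.
Only numpy, scipy, OpenCV 4.12 (cv2) and the standard library are available. Lean on these libraries where they do the work, as an engineer would, in place of code of your own. Each camera call takes 0.05 s, during which the arm holds its last target. There are 200 camera calls.

### The job

Lay every seasoning bottle that is here on its side in the long V cradle, along its rails (cap either way). Then take the hand scanner from its dock and read the bottles in the order red, yellow, green, blue, skipping any colour that is missing: point the beam at the middle of the label from about 10 cm and hold it steady for a good second each. Finally stand the scanner upright in the middle of its dock, with all bottles still lying in the cradle, and leave the spray bottle and the stack of cups alone.

Things in the scene. Friction and masses are not known exactly. Their poses are not given: they have to be found in the camera images.
- cradle: fixed V trough of two steel slats along its y, on a white base board 150 x 600 x 12 mm; a blue plate (64 mm wide, 85 high) at each end, 580 mm between. Origin: centre of underside; z up. A bottle lying in it has its axis along y, 80 mm above the origin; the slats reach 24 mm either side of the middle at 65 mm up: room for fingers. Four bottles fit end to end, 142 mm apart
- bottle_red: white round plastic bottle, 54 mm diameter, 120 mm tall: body 98 mm, then a red screw cap 40 mm across, 22 mm high; 220 g; red bands near foot and shoulder, between them a paper code label all the way round. Origin: centre of its underside; z from foot to cap. It starts standing; a knock may shift it or roll it. May be absent (three or four are present)
- bottle_yellow: white round plastic bottle, 54 mm diameter, 120 mm tall: body 98 mm, then a yellow screw cap 40 mm across, 22 mm high; 220 g; yellow bands near foot and shoulder, between them a paper code label all the way round. Origin: centre of its underside; z from foot to cap. It starts standing; a knock may shift it or roll it. May be absent (three or four are present)
- bottle_green: white round plastic bottle, 54 mm diameter, 120 mm tall: body 98 mm, then a green screw cap 40 mm across, 22 mm high; 220 g; green bands near foot and shoulder, between them a paper code label all the way round. Origin: centre of its underside; z from foot to cap. It starts standing; a knock may shift it or roll it. May be absent (three or four are present)
- bottle_blue: white round plastic bottle, 54 mm diameter, 120 mm tall: body 98 mm, then a blue screw cap 40 mm across, 22 mm high; 220 g; blue bands near foot and shoulder, between them a paper code label all the way round. Origin: centre of its underside; z from foot to cap. It starts standing; a knock may shift it or roll it. May be absent (three or four are present)
- label_red (a point): middle of the red bottle's label, taken on the bottle's axis, 52 mm from its foot (the surface is 27 mm out from it all round; the label is 54 mm long); axes as the bottle's
- label_yellow (a point): middle of the yellow bottle's label, taken on the bottle's axis, 52 mm from its foot (the surface is 27 mm out from it all round; the label is 54 mm long); axes as the bottle's
- label_green (a point): middle of the green bottle's label, taken on the bottle's axis, 52 mm from its foot (the surface is 27 mm out from it all round; the label is 54 mm long); axes as the bottle's
- label_blue (a point): middle of the blue bottle's label, taken on the bottle's axis, 52 mm from its foot (the surface is 27 mm out from it all round; the label is 54 mm long); axes as the bottle's
- scanner: hand scanner, 300 g, standing on the dock on a black foot 64 x 56 x 12 mm; black handle 30 x 30 mm; yellow head 80 mm long (x -38 to 42), 40 mm wide (y), 75 to 111 mm above the foot's underside, gripped from above across its width near x = 0; black snout at the front (x up to 66). Origin: centre of the foot's underside; x to the front, z up
- scan_window (a point): amber window under the scanner's snout, 56.5 mm in front of and 88.5 mm above the scanner's origin. Its x axis is the beam: straight ahead and 45 degrees down while the scanner is upright; its y axis is the scanner's y
- dock: fixed grey charging dock, 120 x 110 x 12 mm, black rubber patch in the middle and a green strip at its front (+x) end. Origin: centre of its underside; the scanner's foot stands on its top, 12 mm above that
- spray_bottle: bystander: white spray bottle with red trigger head, 68 mm diameter, 200 mm tall; origin under its centre
- cup_stack: bystander: stack of clear plastic cups, 94 mm diameter, 141 mm tall; origin under its centre

How it is judged (in metres and radians):
On the way, in this order (a step that is already met when the one before it is completed fails the run):
1. every bottle present lies in the cradle (x of label_red in the frame of cradle between -0.012 and 0.012 m and y of label_red in the frame of cradle between -0.23 and 0.23 m and z of label_red in the frame of cradle between 0.07 and 0.09 m and angle between the z axis of each of bottle_red, bottle_yellow, bottle_green, bottle_blue and the y axis of cradle, either way round below 0.12 rad and linear speed of each of bottle_red, bottle_yellow, bottle_green, bottle_blue below 0.03 m/s and x of label_yellow in the frame of cradle between -0.012 and 0.012 m and y of label_yellow in the frame of cradle between -0.23 and 0.23 m and z of label_yellow in the frame of cradle between 0.07 and 0.09 m and x of label_green in the frame of cradle between -0.012 and 0.012 m and y of label_green in the frame of cradle between -0.23 and 0.23 m and z of label_green in the frame of cradle between 0.07 and 0.09 m and x of label_blue in the frame of cradle between -0.012 and 0.012 m and y of label_blue in the frame of cradle between -0.23 and 0.23 m and z of label_blue in the frame of cradle between 0.07 and 0.09 m), for 0.3 s.
2. the scanner's beam is held steady on the middle of the red bottle's label for 1 s (x of label_red in the frame of scan_window between 0.08 and 0.19 m and y of label_red in the frame of scan_window between -0.012 and 0.012 m and z of label_red in the frame of scan_window between -0.012 and 0.012 m and x of label_red in the frame of cradle between -0.012 and 0.012 m and y of label_red in the frame of cradle between -0.23 and 0.23 m and z of label_red in the frame of cradle between 0.07 and 0.09 m and angle between the z axis of bottle_red and the y axis of cradle, either way round below 0.12 rad and linear speed of bottle_red below 0.03 m/s), for 1 s.
3. the scanner's beam is held steady on the middle of the yellow bottle's label for 1 s (x of label_yellow in the frame of scan_window between 0.08 and 0.19 m and y of label_yellow in the frame of scan_window between -0.012 and 0.012 m and z of label_yellow in the frame of scan_window between -0.012 and 0.012 m and x of label_yellow in the frame of cradle between -0.012 and 0.012 m and y of label_yellow in the frame of cradle between -0.23 and 0.23 m and z of label_yellow in the frame of cradle between 0.07 and 0.09 m and angle between the z axis of bottle_yellow and the y axis of cradle, either way round below 0.12 rad and linear speed of bottle_yellow below 0.03 m/s), for 1 s.
4. the scanner's beam is held steady on the middle of the green bottle's label for 1 s (x of label_green in the frame of scan_window between 0.08 and 0.19 m and y of label_green in the frame of scan_window between -0.012 and 0.012 m and z of label_green in the frame of scan_window between -0.012 and 0.012 m and x of label_green in the frame of cradle between -0.012 and 0.012 m and y of label_green in the frame of cradle between -0.23 and 0.23 m and z of label_green in the frame of cradle between 0.07 and 0.09 m and angle between the z axis of bottle_green and the y axis of cradle, either way round below 0.12 rad and linear speed of bottle_green below 0.03 m/s), for 1 s.
5. the scanner's beam is held steady on the middle of the blue bottle's label for 1 s (x of label_blue in the frame of scan_window between 0.08 and 0.19 m and y of label_blue in the frame of scan_window between -0.012 and 0.012 m and z of label_blue in the frame of scan_window between -0.012 and 0.012 m and x of label_blue in the frame of cradle between -0.012 and 0.012 m and y of label_blue in the frame of cradle between -0.23 and 0.23 m and z of label_blue in the frame of cradle between 0.07 and 0.09 m and angle between the z axis of bottle_blue and the y axis of cradle, either way round below 0.12 rad and linear speed of bottle_blue below 0.03 m/s), for 1 s.
At the end, for the whole second after the job is handed in: All bottles present lie still in the cradle: label middle within 12 mm of its middle plane, 230 mm of its centre along it, 70 to 90 mm up, axis within 0.12 rad of the rails. The scanner stands still and upright (0.1 rad) on the dock, within 25 mm of its middle each way (all of step 1 and x of scanner in the frame of dock between -0.025 and 0.025 m and y of scanner in the frame of dock between -0.025 and 0.025 m and z of scanner in the frame of dock between 0.006 and 0.02 m and angle between scanner's own z axis and vertical below 0.1 rad and linear speed of scanner below 0.03 m/s); the robot touches nothing.
It fails at once if the spray bottle is moved more than 30 mm (distance of spray_bottle from where it was at the start of the episode above 0.03 m).
It fails at once if the stack of cups is moved more than 30 mm (distance of cup_stack from where it was at the start of the episode above 0.03 m).
Of bottle_red, bottle_yellow, bottle_green, bottle_blue only 3 to 4 are there at a start; the rules pass over those that are not, and their reading is None.
At some moment in a run one of bottle_red, bottle_yellow, bottle_green, bottle_blue may be knocked a few centimetres aside while the robot is not near it.
It also fails if it takes over 210 s, if anything falls off the work surface, if the arm or the gripper's body presses on something with over 40 N, if the wrist force passes 120 N, or if a joint passes its speed limit or range.

## Working session

There is one attempt and no reset: what is moved stays moved. The work goes in short steps, Python scripts to look and compute and a shell command to move; the robot and the scene stay as the last step left them, time stands still between calls to the robot, and variables do not carry over. Pictures are saved under pics/ and viewed, at most 14 in all, crops included, and the job is handed in when it is done.

```bash
mkdir -p pics; ls; python3 - <<'E'
from rig import sensors,cams,arm
import cv2,json,numpy as np
np.set_printoptions(precision=4,suppress=True)
s=sensors.get_state();print(s)
for n in ("scene","top"):
    cv2.imwrite(f"pics/{n}0.png",cams.camera(n)[:,:,::-1])
for n in ("scene","top","wrist"):print(n,cams.get_calibration(n))
print(arm.hold_point_z)
E
```

```text
pics
{'time_s': 0.0, 'q': array([1.0384, 0.2592, 0.0207, 1.3337, 0.    , 1.4182]), 'qvel': array([-0.0016, -0.0006,  0.0002,  0.0007, -0.0006, -0.0005]), 'joint_efforts': array([  0.0019, -55.564 ,  34.4534,   0.0135,  -0.0002,   0.    ]), 'position': array([203.7607, 510.5582, 230.6672]), 'eef_rot': array([ 0.1888,  0.982 , -0.0006, -0.0002]), 'ft_force': array([-0.8108, -1.599 ,  0.2379]), 'ft_torque': array([ 0.0386,  0.0448, -0.012 ]), 'grasp_force': 0.0, 'gripper_width': 85.58265441501554}
scene {'camera_matrix': array([[449.1843,   0.    , 261.9925],
       [  0.    , 449.1843, 195.5772],
       [  0.    ,   0.    ,   1.    ]]), 'k1': -0.05444512688017199, 'world_from_camera': array([[   0.8646,    0.4368,   -0.2483,  900.7349],
       [   0.5024,   -0.7512,    0.4281, -621.5607],
       [   0.0005,   -0.4949,   -0.869 , 1321.513 ],
       [   0.    ,    0.    ,    0.    ,    1.    ]])}
top {'camera_matrix': array([[498.7417,   0.    , 256.7783],
       [  0.    , 498.7417, 191.2094],
       [  0.    ,   0.    ,   1.    ]]), 'k1': -0.0823954044875015, 'world_from_camera': array([[  -0.0202,   -0.9948,    0.0994,  371.6729],
       [  -0.9997,    0.0216,    0.0134,  -24.6592],
       [  -0.0154,   -0.0991,   -0.995 , 1832.3178],
       [   0.    ,    0.    ,    0.    ,    1.    ]])}
wrist {'camera_matrix': array([[295.8275,   0.    , 262.1421],
       [  0.    , 295.8275, 192.7941],
       [  0.    ,   0.    ,   1.    ]]), 'k1': -0.013939303702565449, 'hand_eye': array([[   0.0003,   -0.9562,   -0.2928,   74.6761],
       [   1.    ,    0.0003,    0.0001,    0.7809],
       [  -0.    ,   -0.2928,    0.9562, -141.4926],
       [   0.    ,    0.    ,    0.    ,    1.    ]])}
18.700000000000003
```

```bash
python3 - <<'E'
import cv2
for n in ("scene","top"):
    a=cv2.imread(f"pics/{n}0.png");cv2.imwrite(f"pics/{n}0b.png",cv2.resize(a,(800,600),interpolation=cv2.INTER_CUBIC))
E
```

```text
(no output)
```

View pics/scene0b.png

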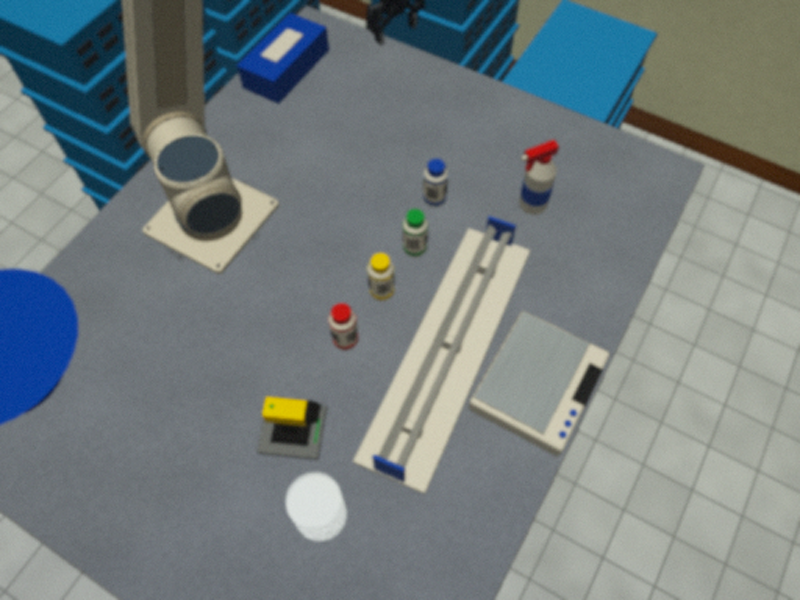

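View pics/top0b.png

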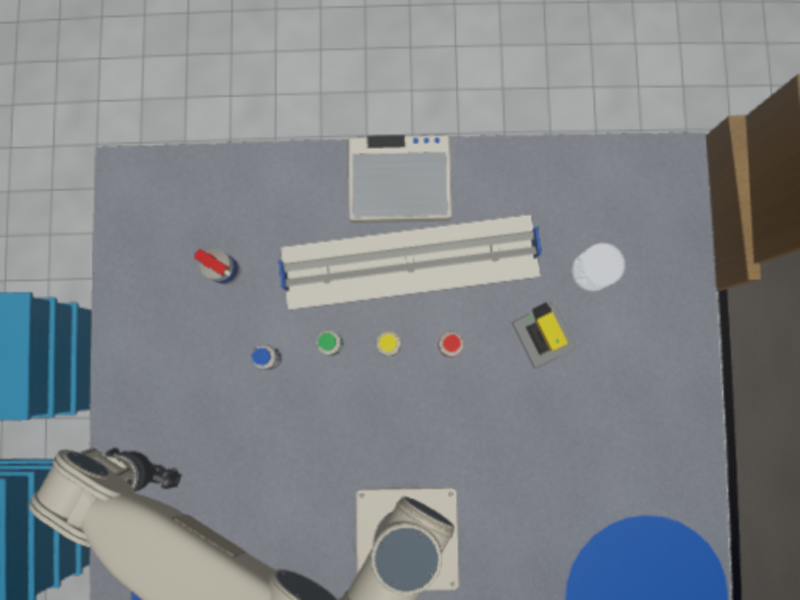

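The scene shows all four bottles: blue, green, yellow and red standing in a row in front of the cradle, with the scanner on the dock to the right, near the cups. Next I'll measure the positions.

```bash
cat > h.py <<'E'
import numpy as np, cv2
from scipy.spatial.transform import Rotation as R
from scipy.optimize import least_squares
from rig import sensors,cams,arm
np.set_printoptions(precision=3,suppress=True)
def cam(n,pose=None):
    c=cams.get_calibration(n)
    if n=="wrist":
        p,q=pose; T=np.eye(4);T[:3,:3]=R.from_quat(q).as_matrix();T[:3,3]=p
        return c["camera_matrix"],c["k1"],T@c["hand_eye"]
    return c["camera_matrix"],c["k1"],c["world_from_camera"]
def proj(c,P):
    K,k,T=c; p=(np.atleast_2d(P)-T[:3,3])@T[:3,:3]; u=p[:,:2]/p[:,2:]
    u=u*(1+k*(u**2).sum(1,keepdims=True)); return u*[K[0,0],K[1,1]]+K[:2,2]
def ray(c,uv):
    K,k,T=c
    u=cv2.undistortPoints(np.array(uv,float).reshape(-1,1,2),K,np.array([k,0,0,0,0.]))[:,0]
    d=np.c_[u,np.ones(len(u))]@T[:3,:3].T
    return T[:3,3],d
def atz(c,uv,z):
    o,d=ray(c,uv); return o+d*((z-o[2])/d[:,2:])
def rel(p,Rm):
    "shift and turn units from the measured pose"
    s=sensors.get_state()
    return (np.array(p)-s["position"])/40, (R.from_matrix(Rm)*R.from_quat(s["eef_rot"]).inv()).as_rotvec(degrees=True)/6
E
python3 - <<'E'
from h import *
print([x for x in dir(arm) if x[0]!='_'],arm)
HS={'red':[(0,6),(174,180)],'yellow':[(22,32)],'green':[(50,80)],'blue':[(105,125)]}
for n in("scene","top"):
    im=cv2.imread(f"pics/{n}0.png");h=cv2.cvtColor(im,cv2.COLOR_BGR2HSV)
    for k,v in HS.items():
        m=sum(((h[...,0]>=a)&(h[...,0]<b)&(h[...,1]>130)&(h[...,2]>70)).astype(np.uint8) for a,b in v)
        nn,l,st,ce=cv2.connectedComponentsWithStats(m)
        for i in range(1,nn):
            if 25<st[i,4]<900: print(n,k,st[i],ce[i],atz(cam(n),[ce[i]],120 if n=='top' else 112)[0])
im=cv2.imread("pics/top0.png")
cv2.imwrite("pics/c1.png",cv2.resize(im[130:245,175:355],(800,511),interpolation=cv2.INTER_CUBIC))
im=cv2.imread("pics/scene0.png")
cv2.imwrite("pics/c2.png",cv2.resize(im[130:320,220:345],(395,600),interpolation=cv2.INTER_CUBIC))
E
```

```text
['PlanningError', 'hold_point_z'] <Robot object at 0x7ff4911334d0>
scene red [336  90  21  19 207] [346.116  97.493] [612.095 471.972 112.   ]
scene red [212 194  13  13 132] [218.015 199.955] [ 445.715 -107.267  112.   ]
scene yellow [237 162  13  13 128] [242.867 167.609] [450.026  32.852 112.   ]
scene yellow [168 254  29  19 449] [182.122 262.501] [ 468.199 -331.371  112.   ]
scene green [261 134  10  11  92] [265.435 138.837] [455.427 168.786 112.   ]
scene blue [274 102  11  10  84] [278.69  106.321] [424.91  314.831 112.   ]
scene blue [334 120   7  10  31] [336.677 124.   ] [634.383 346.202 112.   ]
scene blue [313 139  16  10  75] [320.56  143.293] [622.959 245.173 112.   ]
scene blue [240 292  18  14 113] [248.54  298.363] [ 686.506 -325.373  112.   ]
top red [125 160  20  16 143] [134.266 167.154] [636.625 425.243 120.   ]
top red [284 214  10  11  84] [288.655 219.286] [ 443.603 -109.052  120.   ]
top yellow [343 200  20  24 267] [352.36  211.644] [ 465.026 -328.765  120.   ]
top yellow [243 214  11  11  91] [247.879 218.89 ] [447.908  30.801 120.   ]
top green [204 214  10   9  69] [208.899 218.058] [453.501 164.92  120.   ]
top blue [342 145   4  18  30] [343.767 153.533] [ 667.82  -306.835  120.   ]
top blue [179 167   3  17  28] [180.143 174.857] [605.664 263.629 120.   ]
top blue [162 223  11  10  83] [166.711 227.687] [423.184 311.214 120.   ]
```

View pics/c1.png

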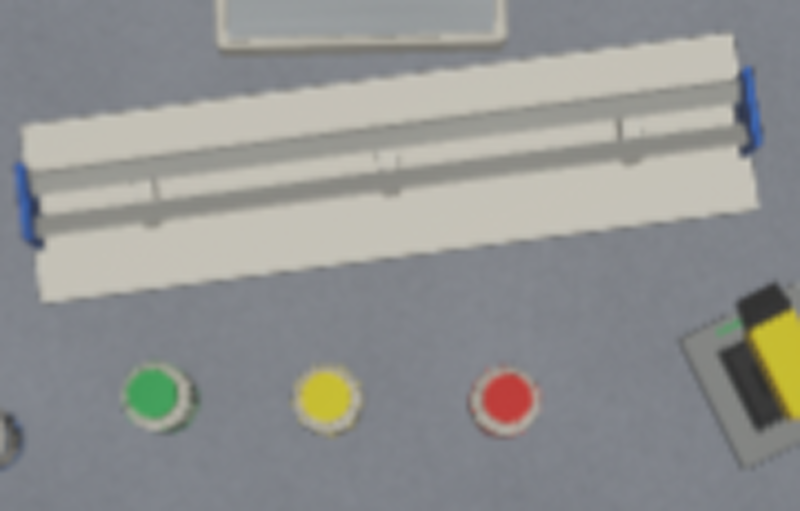

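View pics/c2.png

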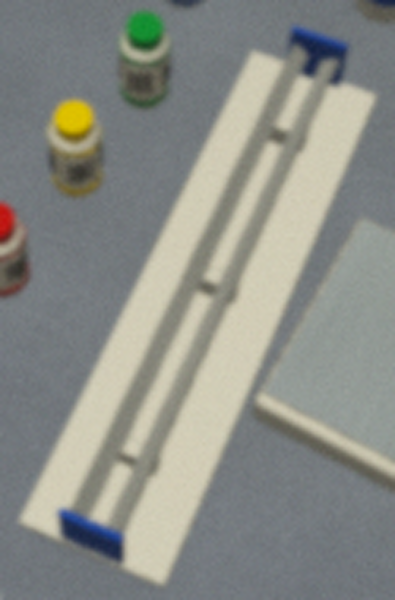

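Top crop: the board corners are at (22,126), (733,35), (760,208) and (42,301). Scene crop: they are at (253,50), (377,95), (163,584) and (21,520). Fitting the cradle to these.

```bash
python3 - <<'E'
from h import *
t=(np.array([(22,126),(733,35),(760,208),(42,301)])+.5)/4.444-.5+[175,130]
s=(np.array([(253,50),(377,95),(163,584),(21,520)])+.5)/3.16-.5+[220,130]
# corners in cradle frame: (x,y)
ct=np.array([(75,300),(75,-300),(-75,-300),(-75,300)]);cs=np.array([(-75,300),(75,300),(75,-300),(-75,-300)])
def P(p,c):
    a=p[2];return np.c_[c@np.array([[np.cos(a),-np.sin(a)],[np.sin(a),np.cos(a)]]).T+p[:2],np.full(4,12)]
for w in((1,1),(1,0),(0,1)):
    f=lambda p:np.r_[w[0]*(proj(cam("top"),P(p,ct))-t).ravel(),w[1]*(proj(cam("scene"),P(p,cs))-s).ravel()]
    r=least_squares(f,[600,0,0.1]);print(w,r.x,np.abs(r.fun).max())
E
```

```text
(1, 1) [644.243 -20.187   0.108] 1.3566686367319107
(1, 0) [642.186 -22.034   0.107] 0.46230862900421243
(0, 1) [645.742 -18.687   0.107] 0.6978188149774383
```

```bash
cat >> h.py <<'E'
CR=np.array([644.,-20.2,0]);CY=.1075
def fr(z,x):
    z=np.array(z,float);x=np.array(x,float);return np.c_[x,np.cross(z,x),z]
def graspR(psi,p):
    c,s=np.cos(psi),np.sin(psi);cp,sp=np.cos(p),np.sin(p)
    return fr([c*cp,s*cp,-sp],[c*sp,s*sp,cp])
def placeR(p,yaw=CY):
    b=np.array([-np.sin(yaw),np.cos(yaw),0]);u=np.array([0,0,1.]);return fr(-np.cos(p)*u-np.sin(p)*b,-np.sin(p)*u+np.cos(p)*b)
def tcp(G,Rm,h=22): return np.array(G,float)+h*Rm[:,2]
def slot(y,z=80): return CR+[-np.sin(CY)*y,np.cos(CY)*y,z]
def step(a,b):
    "units from pose a=(p,R) to b"
    return (np.array(b[0])-a[0])/40,(R.from_matrix(b[1]@a[1].T)).as_rotvec(degrees=True)/6
def now():
    s=sensors.get_state();return s["position"],R.from_quat(s["eef_rot"]).as_matrix()
E
python3 - <<'E'
from h import *
p=np.radians(25)
A=(np.array([445,-108,300]),graspR(-.21,np.pi/2))
print(step(now(),A))
print(R.from_matrix(A[1]@now()[1].T).as_rotvec())
E
```

```text
(array([  6.031, -15.464,   1.732]), array([ -0.007,  -0.016, -28.379]))
[-0.001 -0.002 -2.972]
```

```bash
for i in 1 2 3; do python3 -m pendant '[[1,[2,-5.15,0.6],[0,0,-9.46]],[1,[2,-5.15,0.6],[0,0,-9.46]],[1,[2,-5.15,0.6],[0,0,-9.46]],[1,[2,-5.15,0.6],[0,0,-9.46]],[1,[2,-5.15,0.6],[0,0,-9.46]],[1,[2,-5.15,0.6],[0,0,-9.46]],[1,[2,-5.15,0.6],[0,0,-9.46]],[1,[2,-5.15,0.6],[0,0,-9.46]]]'; done
python3 - <<'E'
from h import *
s=sensors.get_state();print(s['q'],s['position'],s['time_s'])
im=cams.camera("wrist");cv2.imwrite("pics/w1.png",im[:,:,::-1]);np.save("w1.npy",np.r_[s['position'],s['eef_rot']])
p=np.radians(25);B=graspR(-.21,p)
print(step(now(),(tcp([444.5,-108,210],B),B)))
E
```

```text
time_s: 0.77
position: [284.3, 303.6, 255.5]
eef_rot: [0.636, 0.771, 0.0, 0.0]
ft_force: [0.3, 0.2, -0.3]
gripper_width: 85.2
grasp_force: 0.0
time_s: 1.43
position: [364.2, 97.5, 279.1]
eef_rot: [0.927, 0.376, -0.0, -0.0]
ft_force: [0.1, 0.1, 0.2]
gripper_width: 85.5
grasp_force: 0.0
time_s: 2.1
position: [444.1, -108.6, 302.6]
eef_rot: [0.994, -0.109, -0.001, -0.0]
ft_force: [0.4, 0.4, -0.0]
gripper_width: 85.6
grasp_force: 0.0
[-0.424  0.087 -0.014  1.471 -0.     2.937] [ 444.09  -108.58   302.552] 2.1
(array([ 0.502, -0.104, -2.549]), array([ -2.348, -10.589,   0.134]))
```

View pics/w1.png

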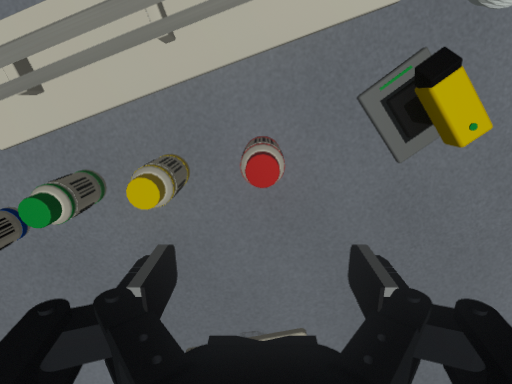

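The wrist view shows the red cap at (262,171), yellow at (145,193) and green at (39,211). The dock corners are at (426,48), (359,98) and (401,161).

```bash
python3 - <<'E'
from h import *
a=np.load("w1.npy");c=cam("wrist",(a[:3],a[3:]))
print(atz(c,[(262,171),(145,193),(39,211)],120)[:,:2])
d=atz(c,[(426,48),(359,98),(401,161)],12)[:,:2];print(d)
e=d[0]-d[1];f=d[2]-d[1];print(np.linalg.norm(e),np.linalg.norm(f),(d[0]+d[2])/2,np.degrees(np.arctan2(*(-f)[::-1])))
print(atz(c,[(437,48),(462,66),(418,85),(490,128),(461,147),(473,127)],123)[:,:2])
E
```

```text
[[ 445.06  -107.791]
 [ 449.006   29.051]
 [ 455.149  159.174]]
[[ 537.714 -352.761]
 [ 493.256 -256.93 ]
 [ 391.046 -306.911]]
105.64095771991366 113.7766258956981 [ 464.38  -329.836] 26.058647846553743
[[ 530.272 -304.801]
 [ 508.109 -328.843]
 [ 499.288 -283.758]
 [ 439.002 -356.89 ]
 [ 424.993 -325.596]
 [ 444.001 -338.842]]
```

```bash
for i in 1 2; do python3 -m pendant '[[1,[0.25,-0.05,-0.5],[-1.17,-5.3,0.07]],[1,[0.25,-0.05,-0.5],[-1.17,-5.3,0.07]],[1,[0.25,-0.05,-0.5],[-1.17,-5.3,0.07]],[1,[0.25,-0.05,-0.5],[-1.17,-5.3,0.07]],[1,[0.25,-0.05,-0.5],[-1.17,-5.3,0.07]],[1,[0.25,-0.05,-0.5],[-1.17,-5.3,0.07]],[1,[0.25,-0.05,-0.5],[-1.17,-5.3,0.07]]]'; done
python3 - <<'E'
from h import *
s=sensors.get_state();print(s['q'],s['position'],s['time_s'])
p=np.radians(25);B=graspR(-.21,p)
print(B[:,2],now()[1],step(now(),(tcp([445,-108,62],B),B)))
E
```

```text
time_s: 2.73
position: [452.9, -108.9, 283.5]
eef_rot: [0.955, -0.096, 0.278, 0.032]
ft_force: [0.5, -0.1, 1.7]
gripper_width: 85.6
grasp_force: 0.0
time_s: 3.32
position: [468.3, -114.8, 276.5]
eef_rot: [0.843, -0.081, 0.528, 0.059]
ft_force: [-0.8, 0.4, -2.0]
gripper_width: 85.3
grasp_force: 0.0
[-0.675 -0.4   -1.037 -0.141  0.418  2.91 ] [ 468.319 -114.781  276.454] 3.3167
[ 0.886 -0.189 -0.423] [[ 0.429 -0.2    0.881]
 [-0.075 -0.98  -0.186]
 [ 0.9    0.014 -0.435]] (array([-0.095,  0.066, -5.594]), array([ 0.1  , -0.156, -0.084]))
```

```bash
python3 -m pendant '[[1,[-0.1,0.07,-1],[0.1,-0.15,-0.1]],[1,[-0.1,0.07,-2],[0.1,-0.15,-0.1]],[1,[-0.1,0.07,-2],[0.1,-0.15,-0.1]],[1,[-0.1,0.07,-2],[0.1,-0.15,-0.1]]]'
python3 - <<'E'
from h import *
s=sensors.get_state();print(s['q'],s['position'],s['time_s'])
B=graspR(-.21,np.radians(25))
print(step(now(),(tcp([445,-108,62],B),B)))
E
```

```text
time_s: 3.65
position: [484.9, -123.1, 253.4]
eef_rot: [0.851, -0.088, 0.514, 0.051]
ft_force: [0.7, -0.0, -0.4]
gripper_width: 85.6
grasp_force: 0.0
[-0.655 -0.316 -1.039 -0.194  0.398  2.924] [ 484.934 -123.11   253.44 ] 3.65
(array([-0.511,  0.274, -5.018]), array([-0.138, -0.439, -0.056]))
```

```bash
cat >> h.py <<'E'
def fk(q,m):
    r0,h,a1,a2,d,w,L,b=m
    ph=q[1]-q[2]; th=ph+q[3]
    e=np.array([np.cos(th),0,-np.sin(th)]);y=np.array([0,1.,0]);u=np.cross(e,y)
    t=np.cos(q[4])*e+np.sin(q[4])*y
    P=np.array([r0+a1*np.sin(q[1])+a2*np.cos(ph)+b*np.sin(ph),d,h+a1*np.cos(q[1])-a2*np.sin(ph)+b*np.cos(ph)])+w*e+L*t
    Rz=R.from_euler('z',q[0]).as_matrix()
    x=-u;yy=np.cross(t,x)  # q6=0 (sign of u checked by fit)
    x6=np.cos(q[5])*x+np.sin(q[5])*yy
    return Rz@P, Rz@np.c_[x6,np.cross(t,x6),t]
LO=np.array([-3.04,-.91,-1.04,-1.92,-1.52,-3.14]);HI=np.array([3.04,1.82,1.36,1.95,1.45,3.14])
E
python3 - <<'E'
from h import *
D=[([1.0384,.2592,.0207,1.3337,0,1.4182],[203.7607,510.5582,230.6672],[.1888,.982,-.0006,-.0002]),
([-.424,.087,-.014,1.471,0,2.937],[444.09,-108.58,302.55],[.994,-.109,-.001,0]),
([-.675,-.4,-1.037,-.141,.418,2.91],[468.319,-114.781,276.454],[.843,-.081,.528,.059]),
([-.655,-.316,-1.039,-.194,.398,2.924],[484.934,-123.11,253.44],[.851,-.088,.514,.051])]
m0=np.array([0,300,420,430,84,60,200,0.])
f=lambda m:np.r_[np.concatenate([fk(q,m)[0]-p for q,p,_ in D]),.003*(m-m0)]
r=least_squares(f,m0);print(r.x,f(r.x)[:12])
for q,p,o in D: print(fk(q,r.x)[1].round(2).tolist(),R.from_quat(o).as_matrix().round(2).tolist())
E
```

```text
[ -0.492 128.218 584.745 398.704  83.672 103.252 294.215  29.678] [-0.097 -0.023 -0.059  0.032 -0.087  0.06  -0.034  0.107 -0.041  0.036
 -0.113  0.041]
[[-0.93, 0.37, -0.0], [0.37, 0.93, -0.0], [0.0, -0.0, -1.0]] [[-0.93, 0.37, -0.0], [0.37, 0.93, -0.0], [0.0, -0.0, -1.0]]
[[0.98, -0.22, -0.0], [-0.22, -0.98, 0.0], [-0.0, -0.0, -1.0]] [[0.98, -0.22, -0.0], [-0.22, -0.98, 0.0], [-0.0, 0.0, -1.0]]
[[0.43, -0.2, 0.88], [-0.07, -0.98, -0.19], [0.9, 0.01, -0.43]] [[0.43, -0.2, 0.88], [-0.07, -0.98, -0.19], [0.9, 0.01, -0.44]]
[[0.45, -0.2, 0.87], [-0.1, -0.98, -0.18], [0.89, -0.0, -0.47]] [[0.46, -0.2, 0.87], [-0.1, -0.98, -0.18], [0.88, -0.0, -0.47]]
```

```bash
cat >> h.py <<'E'
M=np.array([-0.492,128.218,584.745,398.704,83.672,103.252,294.215,29.678])
def ik(p,Rm,seeds,mar=.05):
    best=None
    for s in seeds:
        def f(q):
            P,Q=fk(q,M);return np.r_[(P-p)/10,10*R.from_matrix(Rm@Q.T).as_rotvec()]
        r=least_squares(f,np.clip(s,LO+mar+.01,HI-mar-.01),bounds=(LO+mar,HI-mar))
        if best is None or r.cost<best[1]: best=(r.x,r.cost)
    return best
SE=[np.array([a,b,c,d,e,g]) for a in(-.5,.5) for (b,c,d) in((-.3,-.9,0),(.5,-.5,.3)) for e in(-1,0,1) for g in(-2.5,0,2.5)]
E
cat > scan.py <<'E'
from h import *
B={'r':(445,-108),'y':(449,30),'g':(455,163),'b':(424,312)}
for k,(x,y) in B.items():
    az=np.arctan2(y,x)
    for p in(15,30,45):
        for dp in(-1.4,-1,-.6,-.2,.2,.6,1.,1.4):
            Rm=graspR(az+dp,np.radians(p))
            o=[]
            for z in(62,190):
                s=ik(tcp([x,y,z],Rm),Rm,SE);o.append(s)
            if o[0][1]<1e-4: print(k,p,dp,o[0][0],['no','ok'][int(o[1][1]<1e-4)])
E
time timeout 500 python3 scan.py
```

```text
r 15 -1.4 [ 0.15   0.7   -0.509  1.038 -1.232 -0.866] ok
r 15 1.0 [-1.068  0.646 -0.756  0.932  1.205  0.774] ok
r 15 1.4 [-0.971  0.779 -0.448  1.448  0.957  0.39 ] ok
r 30 -1.4 [ 0.093  0.515 -0.575  0.752 -1.025 -1.257] ok
r 30 -1 [ 0.084  0.371 -0.958 -0.162 -0.996 -2.041] ok
r 30 1.0 [-0.997  0.428 -0.789  0.667  1.017  1.206] ok
r 30 1.4 [-0.921  0.588 -0.493  1.194  0.855  0.726] ok
r 45 -1.4 [ 0.001  0.381 -0.595  0.663 -0.783 -1.475] ok
r 45 -1 [-0.026  0.245 -0.863  0.125 -0.724 -2.058] ok
r 45 1.0 [-0.884  0.286 -0.767  0.593  0.783  1.465] ok
r 45 1.4 [-0.838  0.432 -0.527  1.006  0.698  0.996] ok
y 15 -1.4 [ 0.461  0.697 -0.524  1.04  -1.228 -0.851] ok
y 15 1.0 [-0.779  0.648 -0.768  0.946  1.194  0.743] ok
y 15 1.4 [-0.677  0.776 -0.465  1.442  0.947  0.382] ok
y 30 -1.4 [ 0.404  0.509 -0.59   0.751 -1.024 -1.247] ok
y 30 -1 [ 0.395  0.365 -0.971 -0.16  -0.999 -2.03 ] ok
y 30 1.0 [-0.707  0.425 -0.801  0.681  1.013  1.18 ] ok
y 30 1.4 [-0.627  0.583 -0.509  1.192  0.848  0.714] ok
y 45 -1.4 [ 0.31   0.373 -0.611  0.66  -0.783 -1.469] ok
y 45 -1 [ 0.284  0.236 -0.877  0.
[... 933 characters left out ...]
78  0.634 -0.66   0.761  1.274  1.068] ok
b 15 1.4 [-0.013  0.817 -0.293  1.503  1.032  0.465] ok
b 30 -1.4 [ 0.924  0.57  -0.437  0.766 -1.035 -1.336] ok
b 30 -1 [ 0.907  0.426 -0.835 -0.161 -0.975 -2.122] ok
b 30 1.0 [-0.016  0.463 -0.684  0.561  1.042  1.413] ok
b 30 1.4 [ 0.033  0.639 -0.347  1.211  0.906  0.828] ok
b 45 -1.4 [ 0.842  0.456 -0.451  0.701 -0.785 -1.518] ok
b 45 -1 [ 0.815  0.323 -0.731  0.154 -0.713 -2.098] ok
b 45 -0.6 [ 0.702  0.239 -0.96  -0.294 -0.453 -2.633] ok
b 45 0.6 [ 0.127  0.235 -0.897  0.019  0.685  2.186] ok
b 45 1.0 [ 0.082  0.353 -0.645  0.554  0.785  1.597] ok
b 45 1.4 [ 0.109  0.5   -0.383  1.022  0.725  1.088] ok
real	2m11.962s
user	2m9.691s
sys	0m0.277s
```

```bash
cat > chk.py <<'E'
from h import *
from scipy.spatial.transform import Slerp
B={'r':(445,-108,-213),'y':(449,30,-71),'g':(455,163,71),'b':(424,312,213)}
for p in (20,27):
  for k,(x,y,sy) in B.items():
    pr=np.radians(p);ps=min(np.arctan2(y,x)+1.4,1.68)
    G=graspR(ps,pr);Pm=placeR(pr)
    q,c=ik(tcp([x,y,62],G),G,SE[::2]);print(k,p,ps.round(2),q,c.round(5))
    q2,c2=ik(tcp([x,y,200],G),G,[q]);print('  up',q2,c2.round(5))
    sl=Slerp([0,1],R.from_matrix([G,Pm]))
    a=np.array([x,y,200.]);b=slot(sy,200)
    qq=q2;w=0
    for t in np.linspace(.1,1,10):
        Rm=sl(t).as_matrix();qq,cc=ik(tcp(a+(b-a)*t,Rm),Rm,[qq]);w=max(w,cc)
    print('  over',qq,w.round(4))
    q3,c3=ik(tcp(slot(sy,82),Pm),Pm,[qq]);print('  place',q3,c3.round(5))
E
python3 chk.py
```

```text
r 20 1.16 [-0.958  0.712 -0.464  1.357  0.93   0.51 ] 0.0
  up [-0.958  0.508 -0.366  1.658  0.93   0.51 ] 0.0
  over [-0.334  0.465  0.155  1.107 -0.314  1.105] 0.0
  place [-0.334  0.538 -0.034  0.845 -0.314  1.105] 0.0
y 20 1.47 [-0.664  0.708 -0.48   1.352  0.921  0.499] 0.0
  up [-0.664  0.501 -0.383  1.657  0.921  0.499] 0.0
  over [-0.128  0.425  0.093  1.153 -0.339  1.321] 0.0
  place [-0.128  0.503 -0.095  0.888 -0.339  1.321] 0.0Traceback (most recent call last):
  File "chk.py", line 8, in <module>
    q,c=ik(tcp([x,y,62],G),G,SE[::2]);print(k,p,ps.round(2),q,c.round(5))
                                                ^^^^^^^^
AttributeError: 'float' object has no attribute 'round'
```

```bash
python3 - <<'E'
from h import *
from scipy.spatial.transform import Slerp
G=graspR(1.16,np.radians(20));a=now();T=tcp([445,-108,200],G)
print(step(a,(T,G)))
qq=sensors.get_state()['q']
def path(a,b,qq):
    sl=Slerp([0,1],R.from_matrix([a[1],b[1]]))
    for t in np.linspace(.1,1,10):
        Rm=sl(t).as_matrix();qq,cc=ik(a[0]+(b[0]-a[0])*t,Rm,[qq],.02);print(qq,round(float(cc),4))
    return qq
path(a,(T,G),qq)
D=(np.array([450,-110,320]),graspR(1.16,np.pi/2))
print('via',step(a,D),step(D,(T,G)));q=path(a,D,qq);path(D,(T,G),q)
E
```

```text
(array([-0.792,  0.852, -1.524]), array([ 0.6  , -1.263, 13.004]))
[-0.79  -0.296 -1.02  -0.104  0.634  2.758] 0.0146
[-0.899 -0.248 -1.014 -0.044  0.838  2.582] 0.0
[-0.976 -0.18  -0.963  0.127  0.995  2.344] 0.0
[-1.023 -0.09  -0.884  0.377  1.101  2.041] 0.0
[-1.046  0.022 -0.787  0.681  1.154  1.688] 0.0
[-1.05   0.144 -0.689  0.979  1.157  1.336] 0.0
[-1.04   0.257 -0.599  1.223  1.124  1.04 ] 0.0
[-1.021  0.355 -0.518  1.408  1.069  0.813] 0.0
[-0.993  0.437 -0.442  1.548  1.003  0.642] 0.0
[-0.958  0.507 -0.368  1.656  0.931  0.511] 0.0
via (array([-0.873,  0.328,  1.664]), array([-5.167,  9.884, 11.664])) (array([ 0.081,  0.524, -3.188]), array([10.696, -4.659,  0.   ]))
[-0.707 -0.329 -0.919  0.074  0.482  2.718] 0.0
[-0.73  -0.311 -0.796  0.319  0.517  2.514] 0.0
[-0.731 -0.274 -0.673  0.539  0.512  2.326] 0.0
[-0.713 -0.227 -0.554  0.733  0.477  2.159] 0.0
[-0.681 -0.175 -0.439  0.902  0.42   2.017] 0.0
[-0.639 -0.121 -0.33   1.051  0.349  1.895] 0.0
[-0.59  -0.066 -0.226  1.184  0.268  1.792] 0.0
[-0.536 -0.011 -0.13   1.305  0.181  1.704] 0.0
[-0.48   0.044 -0.04   1.414  0.091  1.628] 0.0
[-0.421  0.097  0.04   1.515  0.     1.56 ] 0.0
[-0.496  0.09  -0.005  1.487  0.122  1.485] 0.0
[-0.57   0.092 -0.051  1.467  0.241  1.407] 0.0
[-0.64   0.104 -0.097  1.457  0.356  1.325] 0.0
[-0.707  0.126 -0.143  1.455  0.466  1.238] 0.0
[-0.767  0.16  -0.188  1.463  0.568  1.144] 0.0
[-0.821  0.205 -0.23   1.48   0.661  1.042] 0.0
[-0.867  0.263 -0.27   1.507  0.745  0.929] 0.0
[-0.905  0.332 -0.307  1.545  0.818  0.804] 0.0
[-0.936  0.414 -0.339  1.594  0.881  0.665] 0.0
[-0.958  0.507 -0.368  1.656  0.931  0.511] 0.0
```

```bash
for i in 1 2; do python3 -m pendant '[[1,[-0.4,0.43,-0.76],[0.3,-0.63,6.5]],[1,[-0.4,0.43,-0.76],[0.3,-0.63,6.5]],[1,[-0.4,0.43,-0.76],[0.3,-0.63,6.5]],[1,[-0.4,0.43,-0.76],[0.3,-0.63,6.5]],[1,[-0.4,0.43,-0.76],[0.3,-0.63,6.5]],[1,[-0.4,0.43,-0.76],[0.3,-0.63,6.5]],[1,[-0.4,0.43,-0.76],[0.3,-0.63,6.5]],[1,[-0.4,0.43,-0.76],[0.3,-0.63,6.5]]]' | grep -A1 time; done
python3 - <<'E'
from h import *
s=sensors.get_state();print(s['q'])
G=graspR(1.16,np.radians(20));print(step(now(),(tcp([445,-108,200],G),G)),step(now(),(tcp([445,-108,62],G),G)))
E
```

```text
time_s: 4.32
position: [468.9, -107.6, 224.7]
time_s: 4.98
position: [453.7, -90.0, 192.9]
[-0.959  0.516 -0.362  1.669  0.929  0.497]
(array([-0.012,  0.023, -0.01 ]), array([-0.068,  0.018, -0.061])) (array([-0.012,  0.023, -3.46 ]), array([-0.068,  0.018, -0.061]))
```

Aligned over the red bottle, so now I'll descend, close and lift.

```bash
python3 -m pendant '[[1,[0,0,-0.8],[0,0,0]],[1,[0,0,-1.6],[0,0,0]],[1,[0,0,-2.4],[0,0,0]],[1,[0,0,-3.1],[0,0,0]],[1,[0,0,-3.46],[0,0,0]],[1,[0,0,-3.46],[0,0,0]],[1,[0,0,-3.46],[0,0,0]]]' 
python3 -m pendant '[[0,[0,0,0],[0,0,0]],[0,[0,0,0],[0,0,0]],[0,[0,0,0],[0,0,0]],[0,[0,0,0],[0,0,0]],[0,[0,0,0],[0,0,0]],[0,[0,0,0],[0,0,0]],[0,[0,0,0],[0,0,0]],[0,[0,0,0],[0,0,0]]]'
python3 -m pendant '[[0,[0,0,0.5],[0,0,0]],[0,[0,0,1.2],[0,0,0]],[0,[0,0,2],[0,0,0]],[0,[0,0,2.8],[0,0,0]],[0,[0,0,3.5],[0,0,0]],[0,[0,0,3.5],[0,0,0]]]'
python3 - <<'E'
from h import *
pr=np.radians(20);P=placeR(pr)
print(step(now(),(tcp(slot(-213,200),P),P)), slot(-213,200))
cv2.imwrite("pics/w2.png",cams.camera("wrist")[:,:,::-1])
E
```

```text
time_s: 5.57
position: [452.2, -88.3, 56.2]
eef_rot: [0.685, 0.447, 0.482, -0.315]
ft_force: [-0.3, 0.6, -0.3]
gripper_width: 85.2
grasp_force: 0.0
time_s: 6.23
position: [452.6, -89.0, 56.9]
eef_rot: [0.684, 0.448, 0.482, -0.314]
ft_force: [-1.8, -2.8, 6.7]
gripper_width: 52.8
grasp_force: 61.5
time_s: 6.73
position: [452.6, -88.8, 200.0]
eef_rot: [0.684, 0.45, 0.482, -0.312]
ft_force: [0.0, 0.2, -4.2]
gripper_width: 52.8
grasp_force: 63.0
(array([ 5.376, -3.765, -0.517]), array([-14.966,   2.345,   3.842])) [ 666.853 -231.97   200.   ]
```

View pics/w2.png

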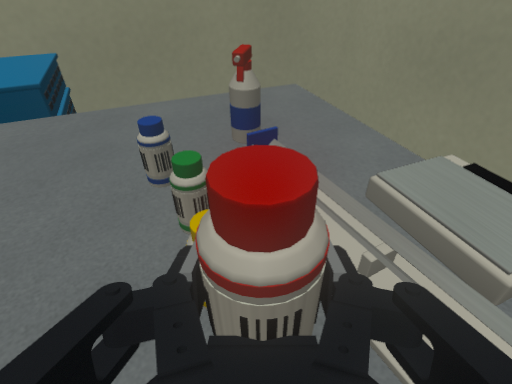

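The red bottle is held squarely with the cap up. Now I'll swing it over slot −213.

```bash
for i in 1 2; do python3 -m pendant '[[0,[2.69,-1.88,-0.2],[-7.48,1.17,1.92]],[0,[2.69,-1.88,-0.2],[-7.48,1.17,1.92]],[0,[2.69,-1.88,-0.2],[-7.48,1.17,1.92]],[0,[2.69,-1.88,-0.2],[-7.48,1.17,1.92]],[0,[2.69,-1.88,-0.2],[-7.48,1.17,1.92]],[0,[2.69,-1.88,-0.2],[-7.48,1.17,1.92]],[0,[2.69,-1.88,-0.2],[-7.48,1.17,1.92]],[0,[2.69,-1.88,-0.2],[-7.48,1.17,1.92]]]'|head -3; done
python3 -m pendant '[[0,[0,0,0],[0,0,0]],[0,[0,0,0],[0,0,0]]]'
python3 - <<'E'
from h import *
pr=np.radians(20);P=placeR(pr)
print(sensors.get_state()['q'],step(now(),(tcp(slot(-213,82),P),P)))
s=sensors.get_state();cv2.imwrite("pics/w3.png",cams.camera("wrist")[:,:,::-1]);np.save("w3.npy",np.r_[s['position'],s['eef_rot']])
cv2.imwrite("pics/s3.png",cams.camera("scene")[:,:,::-1])
E
```

```text
time_s: 7.45
position: [560.4, -162.0, 188.8]
eef_rot: [0.731, 0.645, 0.199, -0.1]
time_s: 8.12
position: [666.6, -236.4, 176.1]
eef_rot: [0.658, 0.733, -0.116, 0.125]
time_s: 8.28
position: [667.0, -239.6, 178.4]
eef_rot: [0.661, 0.731, -0.114, 0.126]
ft_force: [-0.1, 0.4, -2.6]
gripper_width: 52.5
grasp_force: 64.7
[-0.336  0.468  0.16   1.114 -0.309  1.11 ] (array([ 0.016,  0.003, -2.926]), array([-0.072, -0.018,  0.062]))
```

View pics/w3.png

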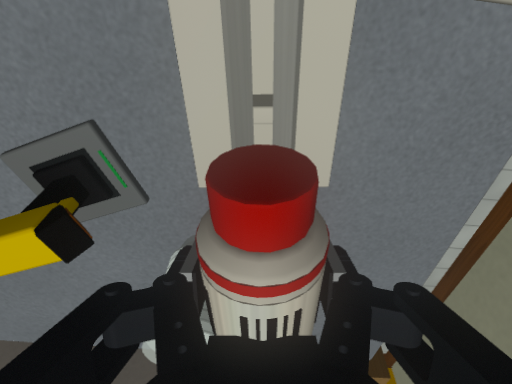

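In the wrist view the board end corners are at about (199,187) and (330,187), and its sides cross the top edge at (168,0) and (357,0). I'll check those against the fitted cradle.

```bash
python3 - <<'E'
from h import *
a=np.load("w3.npy");c=cam("wrist",(a[:3],a[3:]))
W=atz(c,[(199,187),(330,187),(168,0),(357,0)],12)[:,:2]
r=R.from_euler('z',-CY).as_matrix()[:2,:2]
print(W,(W-CR[:2])@r.T)
im=cv2.imread("pics/w3.png")
g=cv2.cvtColor(im,cv2.COLOR_BGR2GRAY).astype(int)
for row in (5,60,110,150):print(row,[(i,v) for i,v in enumerate(np.diff(g[row,150:380])) if abs(v)>18])
E
```

```text
[[ 603.373 -323.307]
 [ 751.969 -308.051]
 [ 583.482 -144.536]
 [ 730.707 -129.559]] [[ -72.914 -296.999]
 [  76.461 -297.774]
 [ -73.509 -117.125]
 [  74.473 -118.031]]
5 [(17, np.int64(30)), (69, np.int64(-26)), (70, np.int64(-22)), (99, np.int64(28)), (100, np.int64(19)), (123, np.int64(-22)), (152, np.int64(21)), (153, np.int64(34)), (204, np.int64(-21)), (205, np.int64(-57))]
60 [(27, np.int64(45)), (74, np.int64(-33)), (100, np.int64(20)), (101, np.int64(35)), (123, np.int64(-27)), (149, np.int64(37)), (150, np.int64(30)), (196, np.int64(-27)), (197, np.int64(-21))]
110 [(35, np.int64(37)), (78, np.int64(-35)), (102, np.int64(29)), (103, np.int64(19)), (122, np.int64(-28)), (146, np.int64(32)), (147, np.int64(28)), (189, np.int64(-27)), (190, np.int64(-20))]
150 [(42, np.int64(43)), (78, np.int64(-33)), (79, np.int64(-23)), (80, np.int64(-27)), (143, np.int64(23)), (144, np.int64(38)), (145, np.int64(31)), (183, np.int64(-29))]
```

The cradle centre moves by about (+1,+2) mm. Lowering and releasing.

```bash
sed -i 's/^CR=.*;CY/CR=np.array([645.1,-18.,0]);CY/' h.py
python3 -m pendant '[[0,[0.04,0.05,-0.8],[0,0,0]],[0,[0.04,0.05,-1.6],[0,0,0]],[0,[0.04,0.05,-2.3],[0,0,0]],[0,[0.04,0.05,-2.7],[0,0,0]],[0,[0.04,0.05,-2.93],[0,0,0]],[0,[0.04,0.05,-2.93],[0,0,0]],[0,[0.04,0.05,-2.93],[0,0,0]]]'
python3 -m pendant '[[0.5,[0,0,0],[0,0,0]],[1,[0,0,0],[0,0,0]],[1,[0,0,0],[0,0,0]],[1,[0,0,0],[0,0,0]],[1,[0,0,0],[0,0,0]],[1,[0,0,0],[0,0,0]]]'
python3 -m pendant '[[1,[0,0.2,0.6],[0,0,0]],[1,[0,0.4,1.2],[0,0,0]],[1,[0,0.6,2],[0,0,0]],[1,[0,0.8,2.9],[0,0,0]],[1,[0,0.8,2.9],[0,0,0]]]'
python3 - <<'E'
from h import *
s=sensors.get_state();cv2.imwrite("pics/w4.png",cams.camera("wrist")[:,:,::-1]);np.save("w4.npy",np.r_[s['position'],s['eef_rot']])
cv2.imwrite("pics/t4.png",cams.camera("top")[:,:,::-1])
E
```

```text
time_s: 8.97
position: [669.2, -237.9, 63.0]
eef_rot: [0.661, 0.731, -0.115, 0.128]
ft_force: [0.0, 0.4, -3.3]
gripper_width: 52.5
grasp_force: 65.6
time_s: 9.47
position: [669.3, -237.0, 63.1]
eef_rot: [0.66, 0.731, -0.115, 0.128]
ft_force: [-0.5, 0.1, -0.1]
gripper_width: 85.5
grasp_force: 0.0
time_s: 9.88
position: [671.6, -204.5, 186.9]
eef_rot: [0.66, 0.731, -0.113, 0.133]
ft_force: [-1.5, 0.1, 0.3]
gripper_width: 85.3
grasp_force: 0.0
```

View pics/w4.png

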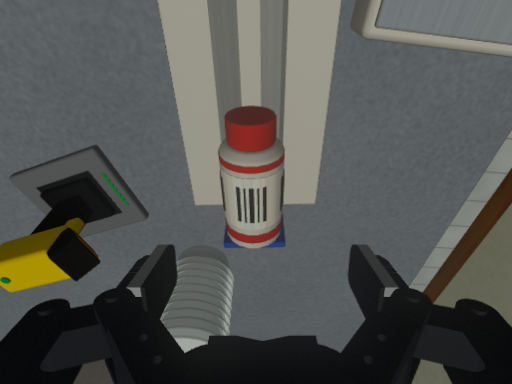

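Red is lying in the cradle, cap end at (251,120) and foot against the end plate side. On to yellow: re-measure, then plan the path.

```bash
cat >> h.py <<'E'
from scipy.spatial.transform import Slerp
def path(a,b,qq):
    sl=Slerp([0,1],R.from_matrix([a[1],b[1]]));w=0
    for t in np.linspace(.1,1,10):
        Rm=sl(t).as_matrix();qq,cc=ik(a[0]+(np.array(b[0])-a[0])*t,Rm,[qq],.02);w=max(w,cc)
    print('path',qq,round(float(w),4));return qq
HS={'red':[(0,6),(174,180)],'yellow':[(22,32)],'green':[(50,80)],'blue':[(105,125)]}
def caps(n,im=None):
    im=cams.camera(n)[:,:,::-1] if im is None else im
    h=cv2.cvtColor(np.ascontiguousarray(im),cv2.COLOR_BGR2HSV)
    for k,v in HS.items():
        m=sum(((h[...,0]>=a)&(h[...,0]<b)&(h[...,1]>130)&(h[...,2]>70)).astype(np.uint8) for a,b in v)
        nn,l,st,ce=cv2.connectedComponentsWithStats(m)
        for i in range(1,nn):
            if 50<st[i,4]<160: print(n,k,st[i],atz(cam(n),[ce[i]],120 if n=='top' else 112)[0][:2])
P20=np.radians(20)
def togr(x,y,psi,z):
    G=graspR(psi,P20);b=(tcp([x,y,z],G),G);a=now();print(step(a,b));path(a,b,sensors.get_state()['q'])
def topl(sy,z):
    G=placeR(P20);b=(tcp(slot(sy,z),G),G);a=now();print(step(a,b));path(a,b,sensors.get_state()['q'])
E
python3 - <<'E'
from h import *
caps("top",cv2.imread("pics/t4.png"));caps("scene")
togr(449,30,1.47,200)
E
```

```text
top red [125 160  20  16 144] [636.753 425.275]
top green [204 214  10   9  69] [453.501 164.92 ]
top blue [162 223  11  10  83] [423.184 311.214]
scene red [261 251  13  10  78] [ 667.482 -190.757]
scene yellow [237 162  13  13 127] [449.917  32.732]
scene blue [335 120  17  11  89] [651.565 348.665]
scene blue [313 139  16  10  81] [623.009 244.484]
scene blue [240 292  18  14 118] [ 686.816 -325.695]
(array([-5.453,  6.385,  0.338]), array([14.989,  0.022, -1.52 ]))
path [-0.663  0.503 -0.381  1.659  0.919  0.497] 0.0
```

```bash
for i in 1 2; do python3 -m pendant '[[1,[-2.73,3.2,0.17],[7.5,0,-0.76]],[1,[-2.73,3.2,0.17],[7.5,0,-0.76]],[1,[-2.73,3.2,0.17],[7.5,0,-0.76]],[1,[-2.73,3.2,0.17],[7.5,0,-0.76]],[1,[-2.73,3.2,0.17],[7.5,0,-0.76]],[1,[-2.73,3.2,0.17],[7.5,0,-0.76]],[1,[-2.73,3.2,0.17],[7.5,0,-0.76]],[1,[-2.73,3.2,0.17],[7.5,0,-0.76]]]' |head -2; done
python3 -m pendant '[[1,[0,0,0],[0,0,0]],[1,[0,0,0],[0,0,0]]]'|tail -1
python3 - <<'E'
from h import *
togr(449,31,1.47,62)
E
```

```text
time_s: 10.7
position: [559.1, -78.7, 182.9]
time_s: 11.37
position: [449.9, 51.1, 190.1]
grasp_force: 0.0
(array([ 0.014,  0.005, -3.442]), array([ 0.012,  0.013, -0.008]))
path [-0.662  0.709 -0.479  1.353  0.92   0.499] 0.0
```

```bash
python3 -m pendant '[[1,[0,0,-0.8],[0,0,0]],[1,[0,0,-1.6],[0,0,0]],[1,[0,0,-2.4],[0,0,0]],[1,[0,0,-3.1],[0,0,0]],[1,[0.01,0,-3.44],[0,0,0]],[1,[0.01,0,-3.44],[0,0,0]],[1,[0.01,0,-3.44],[0,0,0]]]' 
python3 -m pendant '[[0,[0,0,0],[0,0,0]],[0,[0,0,0],[0,0,0]],[0,[0,0,0],[0,0,0]],[0,[0,0,0],[0,0,0]],[0,[0,0,0],[0,0,0]],[0,[0,0,0],[0,0,0]],[0,[0,0,0],[0,0,0]],[0,[0,0,0],[0,0,0]]]'
python3 -m pendant '[[0,[0,0,0.5],[0,0,0]],[0,[0,0,1.2],[0,0,0]],[0,[0,0,2],[0,0,0]],[0,[0,0,2.8],[0,0,0]],[0,[0,0,3.5],[0,0,0]],[0,[0,0,3.5],[0,0,0]]]'
python3 - <<'E'
from h import *
topl(-71,200)
E
```

```text
time_s: 12.12
position: [451.2, 51.3, 55.2]
eef_rot: [0.607, 0.55, 0.426, -0.384]
ft_force: [0.0, 0.5, 0.8]
gripper_width: 85.3
grasp_force: 0.0
time_s: 12.78
position: [451.4, 50.8, 55.7]
eef_rot: [0.607, 0.549, 0.427, -0.384]
ft_force: [-1.1, -2.8, 7.4]
gripper_width: 52.2
grasp_force: 61.3
time_s: 13.28
position: [451.5, 50.8, 198.8]
eef_rot: [0.607, 0.551, 0.427, -0.382]
ft_force: [-0.3, -0.5, -2.2]
gripper_width: 52.3
grasp_force: 62.9
(array([ 5.051, -3.672, -0.486]), array([-15.005,   0.004,   1.523]))
path [-0.124  0.428  0.096  1.156 -0.339  1.325] 0.0
```

```bash
for i in 1 2; do python3 -m pendant '[[0,[2.53,-1.84,-0.2],[-7.5,0,0.76]],[0,[2.53,-1.84,-0.2],[-7.5,0,0.76]],[0,[2.53,-1.84,-0.2],[-7.5,0,0.76]],[0,[2.53,-1.84,-0.2],[-7.5,0,0.76]],[0,[2.53,-1.84,-0.2],[-7.5,0,0.76]],[0,[2.53,-1.84,-0.2],[-7.5,0,0.76]],[0,[2.53,-1.84,-0.2],[-7.5,0,0.76]],[0,[2.53,-1.84,-0.2],[-7.5,0,0.76]]]'|head -2; done
python3 -m pendant '[[0,[0,0,0],[0,0,0]],[0,[0,0,0],[0,0,0]]]'|tail -2
python3 - <<'E'
from h import *
topl(-71,82)
E
```

```text
time_s: 13.95
position: [552.2, -21.0, 188.4]
time_s: 14.62
position: [652.5, -94.3, 176.2]
gripper_width: 52.3
grasp_force: 64.0
(array([ 0.006,  0.021, -2.915]), array([-0.061, -0.014,  0.06 ]))
path [-0.124  0.504 -0.092  0.891 -0.339  1.325] 0.0
```

```bash

python3 -m pendant '[[0,[0,0.02,-0.8],[0,0,0]],[0,[0,0.02,-1.6],[0,0,0]],[0,[0,0.02,-2.3],[0,0,0]],[0,[0,0.02,-2.7],[0,0,0]],[0,[0,0.02,-2.92],[0,0,0]],[0,[0,0.02,-2.92],[0,0,0]],[0,[0,0.02,-2.92],[0,0,0]]]'
python3 -m pendant '[[0.5,[0,0,0],[0,0,0]],[1,[0,0,0],[0,0,0]],[1,[0,0,0],[0,0,0]],[1,[0,0,0],[0,0,0]],[1,[0,0,0],[0,0,0]],[1,[0,0,0],[0,0,0]]]'|head -2
python3 -m pendant '[[1,[0,0.2,0.6],[0,0,0]],[1,[0,0.4,1.2],[0,0,0]],[1,[0,0.6,2],[0,0,0]],[1,[0,0.8,2.9],[0,0,0]],[1,[0,0.8,2.9],[0,0,0]]]'|head -2
python3 - <<'E'
from h import *
caps("top");caps("scene")
togr(455,163,1.68,200)
E
```

```text
time_s: 15.37
position: [652.3, -96.9, 62.5]
eef_rot: [0.661, 0.731, -0.116, 0.127]
ft_force: [-7.1, -0.4, 3.9]
gripper_width: 52.6
grasp_force: 64.2
time_s: 15.87
position: [653.7, -95.7, 62.0]
time_s: 16.28
position: [656.1, -62.4, 185.5]
top red [306 153   6  11  53] [ 654.508 -183.431]
top red [125 160  20  16 144] [636.753 425.275]
top blue [162 223  11  10  83] [423.184 311.214]
scene red [261 251  13  10  75] [ 667.654 -190.842]
scene yellow [277 212  15  14 114] [653.499 -55.952]
scene yellow [266 238  16   9  51] [ 663.2   -141.639]
scene green [260 134  11  11  93] [455.089 168.478]
scene blue [334 120  18  11  90] [652.409 348.243]
scene blue [317 141  12  11  60] [631.3   241.717]
scene blue [240 292  18  14 117] [ 686.731 -325.619]
(array([-5.04 ,  6.164,  0.321]), array([14.882,  1.614,  0.074]))
path [-0.358  0.503 -0.355  1.603  0.995  0.596] 0.0
```

```bash
for i in 1 2; do python3 -m pendant '[[1,[-2.53,3.12,0.17],[7.44,0.81,0.04]],[1,[-2.53,3.12,0.17],[7.44,0.81,0.04]],[1,[-2.53,3.12,0.17],[7.44,0.81,0.04]],[1,[-2.53,3.12,0.17],[7.44,0.81,0.04]],[1,[-2.53,3.12,0.17],[7.44,0.81,0.04]],[1,[-2.53,3.12,0.17],[7.44,0.81,0.04]],[1,[-2.53,3.12,0.17],[7.44,0.81,0.04]],[1,[-2.53,3.12,0.17],[7.44,0.81,0.04]]]' |head -2; done
python3 -m pendant '[[1,[0,0,0],[0,0,0]],[1,[0,0,0],[0,0,0]]]'|tail -1
python3 - <<'E'
from h import *
caps("top")
togr(454.5,166,1.68,62)
E
```

```text
time_s: 17.05
position: [551.9, 59.7, 182.4]
time_s: 17.72
position: [450.4, 186.1, 189.1]
grasp_force: 0.0
top red [306 153   6  11  53] [ 654.508 -183.431]
top red [125 160  20  16 144] [636.753 425.275]
top yellow [266 159   6  10  56] [638.454 -44.296]
top green [204 214  10   9  69] [453.501 164.92 ]
top blue [162 223  11  10  83] [423.184 311.214]
(array([ 0.035, -0.001, -3.434]), array([ 0.02 ,  0.008, -0.054]))
path [-0.352  0.703 -0.459  1.295  1.     0.602] 0.0
```

```bash
python3 -m pendant '[[1,[0.03,0,-0.8],[0,0,0]],[1,[0.03,0,-1.6],[0,0,0]],[1,[0.03,0,-2.4],[0,0,0]],[1,[0.03,0,-3.1],[0,0,0]],[1,[0.03,0,-3.44],[0,0,0]],[1,[0.03,0,-3.44],[0,0,0]],[1,[0.03,0,-3.44],[0,0,0]]]' |head -2
python3 -m pendant '[[0,[0,0,0],[0,0,0]],[0,[0,0,0],[0,0,0]],[0,[0,0,0],[0,0,0]],[0,[0,0,0],[0,0,0]],[0,[0,0,0],[0,0,0]],[0,[0,0,0],[0,0,0]],[0,[0,0,0],[0,0,0]],[0,[0,0,0],[0,0,0]]]'
python3 -m pendant '[[0,[0,0,0.5],[0,0,0]],[0,[0,0,1.2],[0,0,0]],[0,[0,0,2],[0,0,0]],[0,[0,0,2.8],[0,0,0]],[0,[0,0,3.5],[0,0,0]],[0,[0,0,3.5],[0,0,0]]]'
python3 - <<'E'
from h import *
topl(71,200)
E
```

```text
time_s: 18.52
position: [452.4, 186.5, 54.5]
time_s: 19.18
position: [452.7, 186.0, 55.0]
eef_rot: [0.546, 0.611, 0.382, -0.428]
ft_force: [-0.2, -2.7, 7.4]
gripper_width: 52.4
grasp_force: 61.3
time_s: 19.68
position: [452.8, 186.1, 198.2]
eef_rot: [0.545, 0.613, 0.383, -0.426]
ft_force: [-0.3, -0.5, -3.2]
gripper_width: 52.6
grasp_force: 63.1
(array([ 4.637, -3.525, -0.471]), array([-14.89 ,  -1.612,  -0.082]))
path [ 0.097  0.444  0.123  1.247 -0.349  1.56 ] 0.0
```

```bash
for i in 1 2; do python3 -m pendant '[[0,[2.31,-1.76,-0.2],[-7.44,-0.81,-0.04]],[0,[2.31,-1.76,-0.2],[-7.44,-0.81,-0.04]],[0,[2.31,-1.76,-0.2],[-7.44,-0.81,-0.04]],[0,[2.31,-1.76,-0.2],[-7.44,-0.81,-0.04]],[0,[2.31,-1.76,-0.2],[-7.44,-0.81,-0.04]],[0,[2.31,-1.76,-0.2],[-7.44,-0.81,-0.04]],[0,[2.31,-1.76,-0.2],[-7.44,-0.81,-0.04]],[0,[2.31,-1.76,-0.2],[-7.44,-0.81,-0.04]]]'|head -2; done
python3 -m pendant '[[0,[0,0,0],[0,0,0]],[0,[0,0,0],[0,0,0]]]'|tail -2
python3 - <<'E'
from h import *
topl(71,82)
E
```

```text
time_s: 20.35
position: [544.3, 117.2, 187.2]
time_s: 21.02
position: [636.0, 47.0, 175.2]
gripper_width: 52.4
grasp_force: 64.4
(array([ 0.033,  0.01 , -2.892]), array([-0.057, -0.019,  0.058]))
path [ 0.097  0.518 -0.066  0.983 -0.349  1.56 ] 0.0
```

```bash

python3 -m pendant '[[0,[0.01,0.01,-0.8],[0,0,0]],[0,[0.01,0.01,-1.6],[0,0,0]],[0,[0.01,0.01,-2.3],[0,0,0]],[0,[0.01,0.01,-2.7],[0,0,0]],[0,[0.01,0.01,-2.9],[0,0,0]],[0,[0.01,0.01,-2.9],[0,0,0]],[0,[0.01,0.01,-2.9],[0,0,0]]]'
python3 -m pendant '[[0.5,[0,0,0],[0,0,0]],[1,[0,0,0],[0,0,0]],[1,[0,0,0],[0,0,0]],[1,[0,0,0],[0,0,0]],[1,[0,0,0],[0,0,0]],[1,[0,0,0],[0,0,0]]]'|head -2
python3 -m pendant '[[1,[0,0.2,0.6],[0,0,0]],[1,[0,0.4,1.2],[0,0,0]],[1,[0,0.6,2],[0,0,0]],[1,[0,0.8,2.9],[0,0,0]],[1,[0,0.8,2.9],[0,0,0]]]'|head -2
python3 - <<'E'
from h import *
caps("top");caps("scene")
togr(423.5,312,1.75,200)
E
```

```text
time_s: 21.77
position: [637.1, 44.4, 62.4]
eef_rot: [0.661, 0.731, -0.115, 0.127]
ft_force: [-4.6, -2.7, -0.1]
gripper_width: 52.5
grasp_force: 64.5
time_s: 22.27
position: [637.8, 45.8, 62.0]
time_s: 22.68
position: [639.8, 79.3, 185.2]
top red [306 153   6  11  53] [ 654.508 -183.431]
top red [125 160  20  16 144] [636.753 425.275]
top yellow [266 159   6  10  56] [638.454 -44.296]
scene red [261 252  12   9  74] [ 667.688 -190.904]
scene yellow [277 212  15  13 115] [653.352 -55.584]
scene yellow [266 238  16   9  51] [ 663.032 -141.809]
scene blue [274 102  11  10  85] [425.065 315.003]
scene blue [334 120   9  11  51] [637.999 344.578]
scene blue [240 292  18  14 114] [ 686.813 -325.441]
(array([-5.462,  6.349,  0.324]), array([14.813,  2.134,  0.6  ]))
path [-0.05   0.418 -0.439  1.272  1.156  0.972] 0.0
```

```bash
for i in 1 2; do python3 -m pendant '[[1,[-2.72,3.18,0.17],[7.4,1.07,0.3]],[1,[-2.72,3.18,0.17],[7.4,1.07,0.3]],[1,[-2.72,3.18,0.17],[7.4,1.07,0.3]],[1,[-2.72,3.18,0.17],[7.4,1.07,0.3]],[1,[-2.72,3.18,0.17],[7.4,1.07,0.3]],[1,[-2.72,3.18,0.17],[7.4,1.07,0.3]],[1,[-2.72,3.18,0.17],[7.4,1.07,0.3]],[1,[-2.72,3.18,0.17],[7.4,1.07,0.3]]]' |head -2; done
python3 -m pendant '[[1,[0,0,0],[0,0,0]],[1,[0,0,0],[0,0,0]]]'|tail -1
python3 - <<'E'
from h import *
caps("top")
togr(424.2,313,1.75,62)
E
```

```text
time_s: 23.45
position: [528.3, 203.3, 182.7]
time_s: 24.12
position: [419.3, 332.0, 188.9]
grasp_force: 0.0
top red [306 153   6  10  52] [ 654.841 -183.471]
top red [125 160  20  16 144] [636.753 425.275]
top yellow [266 159   6  10  55] [638.745 -44.145]
top blue [162 223  11  10  83] [423.184 311.214]
(array([ 0.02 ,  0.021, -3.433]), array([ 0.034,  0.005, -0.05 ]))
path [-0.048  0.628 -0.557  0.939  1.157  0.977] 0.0
```

```bash
python3 -m pendant '[[1,[0.02,0.02,-0.8],[0,0,0]],[1,[0.02,0.02,-1.6],[0,0,0]],[1,[0.02,0.02,-2.4],[0,0,0]],[1,[0.02,0.02,-3.1],[0,0,0]],[1,[0.02,0.02,-3.43],[0,0,0]],[1,[0.02,0.02,-3.43],[0,0,0]],[1,[0.02,0.02,-3.43],[0,0,0]]]' |head -2
python3 -m pendant '[[0,[0,0,0],[0,0,0]],[0,[0,0,0],[0,0,0]],[0,[0,0,0],[0,0,0]],[0,[0,0,0],[0,0,0]],[0,[0,0,0],[0,0,0]],[0,[0,0,0],[0,0,0]],[0,[0,0,0],[0,0,0]],[0,[0,0,0],[0,0,0]]]'
python3 -m pendant '[[0,[0,0,0.5],[0,0,0]],[0,[0,0,1.2],[0,0,0]],[0,[0,0,2],[0,0,0]],[0,[0,0,2.8],[0,0,0]],[0,[0,0,3.5],[0,0,0]],[0,[0,0,3.5],[0,0,0]]]'
python3 - <<'E'
from h import *
topl(213,200)
E
```

```text
time_s: 24.92
position: [420.7, 333.3, 54.8]
time_s: 25.58
position: [421.1, 333.0, 55.5]
eef_rot: [0.524, 0.63, 0.367, -0.441]
ft_force: [-2.0, -3.6, 8.2]
gripper_width: 52.5
grasp_force: 61.3
time_s: 26.08
position: [421.5, 333.1, 198.9]
eef_rot: [0.523, 0.631, 0.368, -0.439]
ft_force: [-0.6, -0.3, -2.1]
gripper_width: 52.6
grasp_force: 63.0
(array([ 5.04 , -3.67 , -0.489]), array([-14.827,  -2.128,  -0.608]))
path [ 0.313  0.513  0.24   1.372 -0.341  1.789] 0.0
```

```bash
for i in 1 2; do python3 -m pendant '[[0,[2.5,-1.83,-0.2],[-7.41,-1.06,-0.3]],[0,[2.5,-1.83,-0.2],[-7.41,-1.06,-0.3]],[0,[2.5,-1.83,-0.2],[-7.41,-1.06,-0.3]],[0,[2.5,-1.83,-0.2],[-7.41,-1.06,-0.3]],[0,[2.5,-1.83,-0.2],[-7.41,-1.06,-0.3]],[0,[2.5,-1.83,-0.2],[-7.41,-1.06,-0.3]],[0,[2.5,-1.83,-0.2],[-7.41,-1.06,-0.3]],[0,[2.5,-1.83,-0.2],[-7.41,-1.06,-0.3]]]'|head -2; done
python3 -m pendant '[[0,[0,0,0],[0,0,0]],[0,[0,0,0],[0,0,0]]]'|tail -2
python3 - <<'E'
from h import *
topl(213,82)
E
```

```text
time_s: 26.75
position: [520.2, 261.2, 187.5]
time_s: 27.42
position: [619.6, 188.0, 175.4]
gripper_width: 52.4
grasp_force: 64.2
(array([ 0.06 ,  0.011, -2.907]), array([-0.037, -0.03 ,  0.074]))
path [ 0.313  0.58   0.047  1.113 -0.341  1.789] 0.0
```

```bash

python3 -m pendant '[[0,[0.02,0.01,-0.8],[0,0,0]],[0,[0.02,0.01,-1.6],[0,0,0]],[0,[0.02,0.01,-2.3],[0,0,0]],[0,[0.02,0.01,-2.7],[0,0,0]],[0,[0.02,0.01,-2.9],[0,0,0]],[0,[0.02,0.01,-2.9],[0,0,0]],[0,[0.02,0.01,-2.9],[0,0,0]]]'
python3 -m pendant '[[0.5,[0,0,0],[0,0,0]],[1,[0,0,0],[0,0,0]],[1,[0,0,0],[0,0,0]],[1,[0,0,0],[0,0,0]],[1,[0,0,0],[0,0,0]],[1,[0,0,0],[0,0,0]]]'|head -2
python3 -m pendant '[[1,[0,0.2,0.6],[0,0,0]],[1,[0,0.4,1.2],[0,0,0]],[1,[0,0.6,2],[0,0,0]],[1,[0,0.8,2.9],[0,0,0]],[1,[0,0.8,2.9],[0,0,0]]]'|head -2
python3 - <<'E'
from h import *
# view pose: tool down, camera x axis toward +x side, high over middle
Rm=graspR(0.2,np.pi/2)
for C in([560,0,470],[540,0,450],[500,0,450]):
    Tt=(np.array(C,float),Rm);print(C,step(now(),Tt));path(now(),Tt,sensors.get_state()['q'])
    Tm=np.eye(4);Tm[:3,:3]=Rm;Tm[:3,3]=C;c=cams.get_calibration("wrist")
    print(proj((c["camera_matrix"],c["k1"],Tm@c["hand_eye"]),[slot(y,107) for y in(-290,-70,70,290)]))
E
```

```text
time_s: 28.17
position: [622.0, 186.1, 63.0]
eef_rot: [0.661, 0.73, -0.116, 0.127]
ft_force: [0.9, -0.3, -3.2]
gripper_width: 52.5
grasp_force: 64.2
time_s: 28.67
position: [621.6, 187.1, 62.4]
time_s: 29.08
position: [623.3, 220.9, 185.5]
[560, 0, 470] (array([-1.583, -5.523,  7.113]), array([  2.957,  -2.068, -13.901]))
path [-0.151  0.317  0.716  1.93   0.001  2.791] 0.0851
[[456.062 117.13 ]
 [325.622 103.877]
 [240.284  95.494]
 [104.102  82.584]]
[540, 0, 450] (array([-2.083, -5.523,  6.613]), array([  2.957,  -2.068, -13.901]))
path [-0.156  0.29   0.624  1.905  0.     2.786] 0.0
[[468.721 105.034]
 [331.589  90.814]
 [241.68   81.856]
 [ 98.093  68.146]]
[500, 0, 450] (array([-3.083, -5.523,  6.613]), array([  2.957,  -2.068, -13.901]))
path [-0.168  0.21   0.513  1.874  0.     2.773] 0.0
[[478.774  78.708]
 [338.541  63.6  ]
 [246.471  54.165]
 [ 99.334  39.877]]
```

```bash
for i in 1 2; do python3 -m pendant '[[1,[-1.54,-2.76,3.3],[1.48,-1.03,-6.95]],[1,[-1.54,-2.76,3.3],[1.48,-1.03,-6.95]],[1,[-1.54,-2.76,3.3],[1.48,-1.03,-6.95]],[1,[-1.54,-2.76,3.3],[1.48,-1.03,-6.95]],[1,[-1.54,-2.76,3.3],[1.48,-1.03,-6.95]],[1,[-1.54,-2.76,3.3],[1.48,-1.03,-6.95]],[1,[-1.54,-2.76,3.3],[1.48,-1.03,-6.95]],[1,[-1.54,-2.76,3.3],[1.48,-1.03,-6.95]]]'|head -2; done
python3 -m pendant '[[1,[0,0,0],[0,0,0]],[1,[0,0,0],[0,0,0]]]'|tail -2
python3 - <<'E'
from h import *
s=sensors.get_state();im=cams.camera("wrist")[:,:,::-1];np.save("w5.npy",np.r_[s['position'],s['eef_rot']])
cv2.imwrite("pics/w5.png",im);cv2.imwrite("pics/w5b.png",cv2.resize(im[:260,80:512],(800,481),interpolation=cv2.INTER_CUBIC))
print(s['position'])
E
```

```text
time_s: 29.75
position: [560.0, 108.1, 310.1]
time_s: 30.42
position: [498.3, -1.8, 441.4]
gripper_width: 85.6
grasp_force: 0.0
[498.57   -1.046 441.123]
```

View pics/w5b.png

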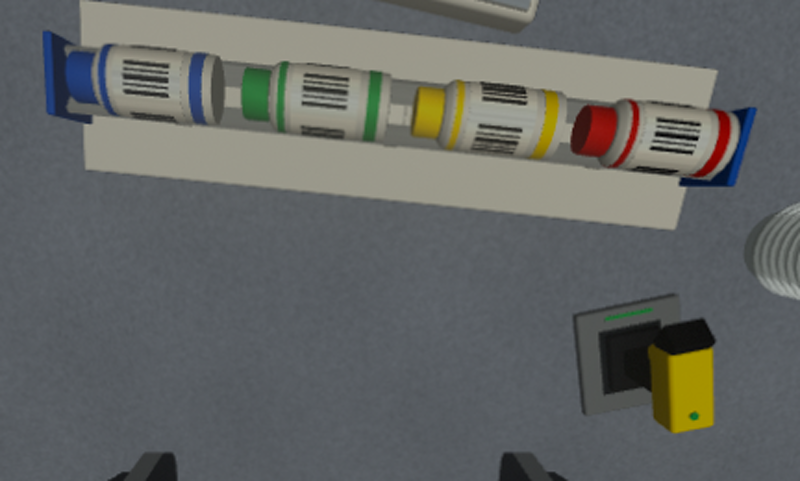

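All four lie in the cradle: barcode middles in the crop are blue (145,78), green (325,90), yellow (~501,117) and red (676,136). The dock corners are at (574,316), (677,295) and (585,414).

```bash
python3 - <<'E'
from h import *
a=np.load("w5.npy");c=cam("wrist",(a[:3],a[3:]))
cv=lambda L:(np.array(L)+.5)/1.852-.5+[80,0]
r=R.from_euler('z',-CY).as_matrix()[:2,:2]
F=lambda W:(W[:,:2]-CR[:2])@r.T
# board corners
print('board',F(atz(c,cv([(82,1),(717,69),(676,229),(85,168)]),12)))
print('label b g y r',F(atz(c,cv([(145,78),(325,90),(501,117),(676,136)]),106)))
# band mids at axis silhouettes: shoulder band / foot band
print('bands',F(atz(c,cv([(104,83),(197,87),(282,97),(375,105),(457,112),(550,126),(628,131),(717,146)]),100)))
print('caps end',F(atz(c,cv([(66,76),(243,93),(414,112),(573,128)]),85)))
d=atz(c,cv([(574,316),(677,295),(585,414)]),12)[:,:2];print('dock',d,(d[1]+d[2])/2,np.linalg.norm(d[1]-d[0]),np.linalg.norm(d[2]-d[0]))
e=atz(c,cv([(650,347),(713,344),(655,432),(714,425)]),111+12)[:,:2];print('head',e)
E
```

```text
board [[  70.447  295.089]
 [  73.095 -298.268]
 [ -74.557 -300.455]
 [ -75.934  296.853]]
label b g y r [[  -1.832  204.469]
 [   3.227   61.722]
 [  -2.327  -80.477]
 [  -1.598 -224.018]]
bands [[  -7.775  239.634]
 [  -3.641  164.673]
 [  -4.401   96.026]
 [  -2.914   20.769]
 [  -1.428  -45.887]
 [  -4.089 -122.943]
 [  -1.18  -187.168]
 [  -4.67  -263.189]]
caps end [[  -3.513  277.387]
 [  -2.524  130.283]
 [  -2.977  -12.845]
 [  -1.632 -147.561]]
dock [[ 495.337 -253.155]
 [ 539.629 -351.755]
 [ 390.602 -302.714]] [ 465.116 -327.235] 108.09139550307673 115.86874638555814
head [[ 498.092 -275.208]
 [ 512.206 -328.036]
 [ 422.623 -309.961]
 [ 440.492 -360.212]]
```

All four positions look right. Red's label sits near y' ≈ −224, close to the −230 limit, so I'll regrip it and shift it 8 mm inward.

```bash
sed -i 's/^CR=.*;CY/CR=np.array([644.3,-18.8,0]);CY/' h.py; python3 - <<'E'
from h import *
G=placeR(0);b=(tcp(slot(-217,190),G),G);a=now();print(step(a,b));q=path(a,b,sensors.get_state()['q'])
b2=(tcp(slot(-217,82),G),G);print(step(b,b2));path(b,b2,q)
E
```

```text
(array([ 4.225, -5.837, -6.832]), array([-0.025, -0.117, 14.052]))
path [-0.456  0.554  0.33   1.346  0.     1.007] 0.0
(array([ 0. ,  0. , -2.7]), array([0., 0., 0.]))
path [-0.456  0.606  0.143  1.108 -0.     1.007] 0.0
```

```bash
python3 -m pendant '[[1,[2.11,-2.92,-2.5],[0,0,7.03]],[1,[2.11,-2.92,-2.5],[0,0,7.03]],[1,[2.11,-2.92,-2.5],[0,0,7.03]],[1,[2.11,-2.92,-2.5],[0,0,7.03]],[1,[2.11,-2.92,-2.5],[0,0,7.03]],[1,[2.11,-2.92,-2.5],[0,0,7.03]],[1,[2.11,-2.92,-2.5],[0,0,7.03]],[1,[2.11,-2.92,-2.5],[0,0,7.03]]]'|head -2
python3 -m pendant '[[1,[2.11,-2.92,-4.3],[0,0,7.03]],[1,[2.11,-2.92,-4.3],[0,0,7.03]],[1,[2.11,-2.92,-4.3],[0,0,7.03]],[1,[2.11,-2.92,-4.3],[0,0,7.03]],[1,[2.11,-2.92,-4.3],[0,0,7.03]],[1,[2.11,-2.92,-4.3],[0,0,7.03]],[1,[2.11,-2.92,-4.3],[0,0,7.03]],[1,[2.11,-2.92,-4.3],[0,0,7.03]]]'|head -2
python3 -m pendant '[[1,[0,0,0],[0,0,0]],[1,[0,0,0],[0,0,0]]]'|tail -2
python3 - <<'E'
from h import *
G=placeR(0);print(step(now(),(tcp(slot(-217,81),G),G)))
E
```

```text
time_s: 31.3
position: [582.9, -118.1, 341.7]
time_s: 31.97
position: [667.0, -234.8, 170.1]
gripper_width: 85.4
grasp_force: 0.0
(array([ 0.002, -0.003, -2.848]), array([ 0.047, -0.065,  0.057]))
```

```bash
python3 -m pendant '[[1,[0,0,-0.8],[0,0,0]],[1,[0,0,-1.6],[0,0,0]],[1,[0,0,-2.4],[0,0,0]],[1,[0,0,-2.84],[0,0,0]],[1,[0,0,-2.84],[0,0,0]],[1,[0,0,-2.84],[0,0,0]]]'|head -5
python3 -m pendant '[[0,[0,0,0],[0,0,0]],[0,[0,0,0],[0,0,0]],[0,[0,0,0],[0,0,0]],[0,[0,0,0],[0,0,0]],[0,[0,0,0],[0,0,0]],[0,[0,0,0],[0,0,0]],[0,[0,0,0],[0,0,0]]]'
python3 -m pendant '[[0,[0,0,0.1],[0,0,0]],[0,[-0.01,0.1,0.15],[0,0,0]],[0,[-0.02,0.2,0.15],[0,0,0]],[0,[-0.02,0.2,0.05],[0,0,0]],[0,[-0.02,0.2,0.05],[0,0,0]],[0,[-0.02,0.2,0.05],[0,0,0]]]'
python3 -m pendant '[[0.5,[0,0,0],[0,0,0]],[1,[0,0,0],[0,0,0]],[1,[0,0,0],[0,0,0]],[1,[0,0,0],[0,0,0]],[1,[0,0,0],[0,0,0]],[1,[0,0,0],[0,0,0]]]'|head -2
python3 -m pendant '[[1,[0,0,0.5],[0,0,0]],[1,[0,0,1.2],[0,0,0]],[1,[0,0,2],[0,0,0]],[1,[0,0,2.8],[0,0,0]],[1,[0,0,3.6],[0,0,0]],[1,[0,0,3.6],[0,0,0]]]'|head -2
python3 - <<'E'
from h import *
# scanner: heading from dock/head; look pose above it
yaw=np.radians(26)
for o in((1),(-1)):
    Rm=fr([0,0,-1],[o*np.cos(yaw),o*np.sin(yaw),0]);b=(np.array([440,-335,290.]) ,Rm);print(step(now(),b));path(now(),b,sensors.get_state()['q'])
E
```

```text
time_s: 32.63
position: [667.2, -234.8, 58.0]
eef_rot: [0.67, 0.743, -0.005, -0.002]
ft_force: [0.9, -0.7, 1.1]
gripper_width: 85.3
time_s: 33.22
position: [666.9, -235.9, 59.4]
eef_rot: [0.67, 0.743, -0.005, -0.001]
ft_force: [-6.3, -0.0, 10.8]
gripper_width: 52.3
grasp_force: 62.6
time_s: 33.72
position: [666.6, -226.6, 60.1]
eef_rot: [0.669, 0.743, -0.004, -0.002]
ft_force: [-3.7, 4.7, 10.5]
gripper_width: 52.5
grasp_force: 64.1
time_s: 34.22
position: [666.3, -227.4, 58.3]
time_s: 34.72
position: [668.0, -228.3, 209.8]
(array([-5.7  , -2.668,  2.005]), array([  0.057,  -0.055, -11.657]))
path [-0.803  0.255  0.164  1.48   0.     1.885] 0.0
(array([-5.7  , -2.668,  2.005]), array([ 0.06 ,  0.063, 18.343]))
path [-0.803  0.255  0.164  1.48   0.    -1.256] 0.0
```

```bash
for i in 1 2 ; do python3 -m pendant '[[1,[-2.6,-1.3,1],[0,0,9.17]],[1,[-2.6,-1.3,1],[0,0,9.17]],[1,[-2.6,-1.3,1],[0,0,9.17]],[1,[-2.6,-1.3,1],[0,0,9.17]],[1,[-2.6,-1.3,1],[0,0,9.17]],[1,[-2.6,-1.3,1],[0,0,9.17]],[1,[-2.6,-1.3,1],[0,0,9.17]],[1,[-2.6,-1.3,1],[0,0,9.17]]]'|head -3;done
python3 -m pendant '[[1,[0,0,0],[0,0,0]],[1,[0,0,0],[0,0,0]]]'|tail -1
python3 - <<'E'
from h import *
s=sensors.get_state();im=cams.camera("wrist")[:,:,::-1];np.save("w6.npy",np.r_[s['position'],s['eef_rot']])
cv2.imwrite("pics/w6.png",im);cv2.imwrite("pics/w6b.png",cv2.resize(im[40:340,106:506],(800,600),interpolation=cv2.INTER_CUBIC))
print(s['position'],s['eef_rot'],s['q'])
E
```

```text
time_s: 35.38
position: [562.2, -279.6, 242.5]
eef_rot: [0.248, 0.969, -0.005, -0.0]
time_s: 36.05
position: [458.1, -331.6, 282.5]
eef_rot: [-0.228, 0.974, -0.005, 0.002]
grasp_force: 0.0
[ 458.273 -331.486  282.495] [-0.223  0.975 -0.005  0.002] [-0.774  0.27   0.166  1.457 -0.001 -1.224]
```

View pics/w6b.png

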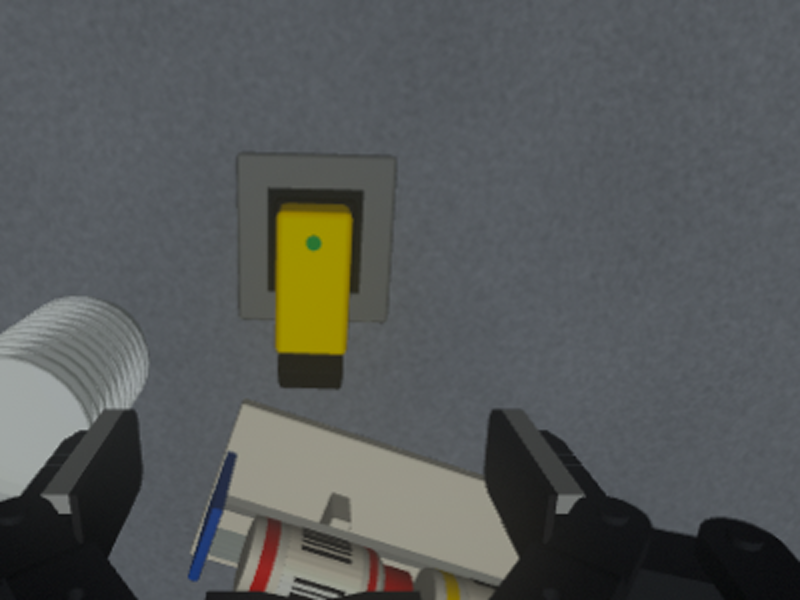

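The scanner head top spans the corners (277,209), (352,209), (347,354) and (277,354) in the crop. The dock corners are at (239,153), (395,156), (387,322) and (241,319).

```bash
python3 - <<'E'
from h import *
a=np.load("w6.npy");c=cam("wrist",(a[:3],a[3:]))
cv=lambda L:(np.array(L)+.5)/2-.5+[106,40]
d=atz(c,cv([(239,153),(395,156),(387,322),(241,319)]),12)[:,:2]
h=atz(c,cv([(277,209),(352,209),(347,354),(277,354)]),123)[:,:2]
for n,v in(('dock',d),('head',h)):
    f=v[2:].mean(0)-v[:2].mean(0);w=(v[1]+v[2]-v[0]-v[3])/2
    print(n,v.mean(0),np.linalg.norm(f),np.linalg.norm(w),np.degrees(np.arctan2(f[1],f[0])),np.degrees(np.arctan2(-w[0],w[1])))
hd=np.radians(25.7)
print('origin from head',h.mean(0)-2*np.array([np.cos(hd),np.sin(hd)]))
t=np.radians(25.7);Rm=fr([0,0,-1],[-np.cos(t),-np.sin(t),0]);print(step(now(),(np.array([459,-331,200.]),Rm)))
E
```

```text
dock [ 462.659 -329.714] 118.31518351318306 106.32692050159238 24.877266073229944 24.777901085810587
head [ 464.435 -329.455] 78.87796879478256 38.10825820530886 24.881063925967656 25.97650298960695
origin from head [ 462.632 -330.323]
(array([ 0.018,  0.011, -2.063]), array([ 0.077,  0.063, -0.015]))
```

```bash
python3 -m pendant '[[1,[0.11,0.04,-0.9],[0.08,0.06,-0.1]],[1,[0.11,0.04,-1.8],[0.08,0.06,-0.1]],[1,[0.11,0.04,-2.7],[0.08,0.06,-0.1]],[1,[0.11,0.04,-3.5],[0.08,0.06,-0.1]],[1,[0.11,0.04,-4.2],[0.08,0.06,-0.1]],[1,[0.11,0.04,-4.7],[0.08,0.06,-0.1]],[1,[0.11,0.04,-5.01],[0.08,0.06,-0.1]],[1,[0.11,0.04,-5.01],[0.08,0.06,-0.1]]]'
python3 -m pendant '[[0,[0,0,0],[0,0,0]],[0,[0,0,0],[0,0,0]],[0,[0,0,0],[0,0,0]],[0,[0,0,0],[0,0,0]],[0,[0,0,0],[0,0,0]],[0,[0,0,0],[0,0,0]],[0,[0,0,0],[0,0,0]],[0,[0,0,0],[0,0,0]]]'
python3 - <<'E'
from h import *
caps("top");caps("scene")
E
```

```text
time_s: 36.93
position: [461.6, -328.7, 79.3]
eef_rot: [-0.219, 0.976, 0.002, -0.001]
ft_force: [-0.8, 0.1, -0.5]
gripper_width: 85.6
grasp_force: 0.0
time_s: 37.6
position: [463.3, -330.5, 83.6]
eef_rot: [-0.22, 0.976, -0.001, 0.001]
ft_force: [-0.1, -1.4, 6.5]
gripper_width: 39.3
grasp_force: 60.5
top red [303 154   7  10  56] [ 653.275 -174.187]
top red [125 160  20  16 143] [636.625 425.243]
top yellow [266 159   6  10  56] [638.454 -44.296]
scene red [262 249  13  10  79] [ 667.102 -180.972]
scene yellow [277 212  15  14 115] [653.367 -55.609]
scene blue [313 139  16  13 120] [621.662 239.124]
scene blue [240 292  18  12  97] [ 685.105 -324.436]
```

Gripped the scanner, 39 mm wide. Red's label is now at about −215. Planning the four scan poses.

```bash
python3 -m pendant '[[0,[0,0,0.4],[0,0,0]],[0,[0,0,0.9],[0,0,0]],[0,[0,0,1.5],[0,0,0]],[0,[0,0,2.2],[0,0,0]],[0,[0,0,2.2],[0,0,0]],[0,[0,0,2.2],[0,0,0]]]'
cat >> h.py <<'E'
def scanpose(y,D=125,hd=CY):
    Hh=np.array([np.cos(hd),np.sin(hd),0]);o=slot(y,80)-(D*.7071+56.5)*Hh;o[2]+=D*.7071-88.5
    return o+[.6,-.4,71.6], fr([0,0,-1],-Hh)
E
python3 - <<'E'
from h import *
a=now();q=sensors.get_state()['q'];print(q)
for y in(-215,-81,61,204):
    b=scanpose(y);print(y,b[0],step(a,b));q=path(a,b,q);a=b
E
```

```text
time_s: 38.2
position: [463.1, -330.2, 171.4]
eef_rot: [-0.22, 0.976, -0.001, 0.001]
ft_force: [-0.7, 0.1, -3.4]
gripper_width: 39.4
grasp_force: 61.4
[-0.767  0.312 -0.057  1.199  0.    -1.21 ]
-215 [ 523.917 -248.504  151.487] (array([ 1.52 ,  2.041, -0.498]), array([ 0.019,  0.019, -3.204]))
path [-0.588  0.342 -0.063  1.165  0.    -0.695] 0.0
-81 [ 509.54  -115.278  151.487] (array([-0.359,  3.331,  0.   ]), array([0., 0., 0.]))
path [-0.383  0.249 -0.199  1.123 -0.    -0.491] 0.0
61 [494.304  25.902 151.487] (array([-0.381,  3.53 ,  0.   ]), array([0., 0., 0.]))
path [-0.118  0.204 -0.26   1.107  0.    -0.225] 0.0
204 [478.961 168.077 151.487] (array([-0.384,  3.554,  0.   ]), array([0., 0., 0.]))
path [ 0.172  0.225 -0.232  1.114 -0.     0.064] 0.0
```

```bash
python3 -m pendant '[[0,[0.5,0.7,0],[0,0,-1]],[0,[1,1.4,0],[0,0,-2]],[0,[1.52,2.04,-0.2],[0,0,-3.2]],[0,[1.52,2.04,-0.5],[0,0,-3.2]],[0,[1.52,2.04,-0.5],[0,0,-3.2]],[0,[1.52,2.04,-0.5],[0,0,-3.2]],[0,[1.52,2.04,-0.5],[0,0,-3.2]],[0,[1.52,2.04,-0.5],[0,0,-3.2]]]'|head -3
python3 - <<'E'
from h import *
print(step(now(),scanpose(-215)))
s=sensors.get_state();im=cams.camera("wrist")[:,:,::-1];np.save("w7.npy",np.r_[s['position'],s['eef_rot']])
cv2.imwrite("pics/w7.png",im);cv2.imwrite("pics/s7.png",cv2.resize(cams.camera("scene")[170:330,150:350,::-1],(750,600),interpolation=cv2.INTER_CUBIC))
E
```

```text
time_s: 38.87
position: [523.1, -249.0, 150.4]
eef_rot: [-0.054, 0.999, -0.0, 0.0]
(array([0.02 , 0.014, 0.027]), array([ 0.001,  0.004, -0.   ]))
```

View pics/w7.png

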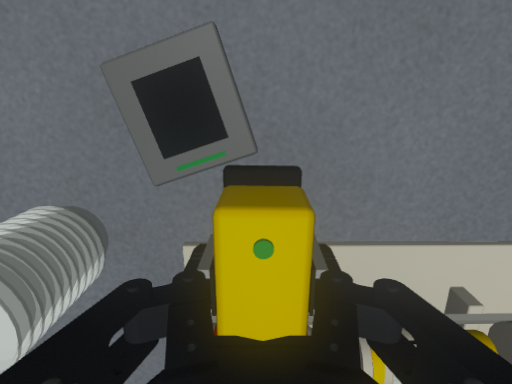

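View pics/s7.png

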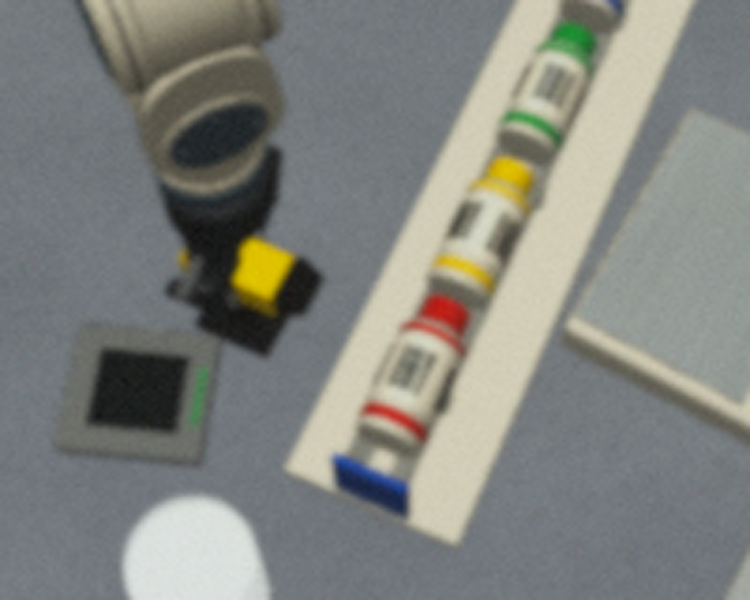

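The head sits square in the gripper and red lies straight ahead. Holding on red, then moving to yellow and holding there.

```bash
H='true'; python3 -m pendant '[[0,[0.02,0.01,0.03],[0,0,0]],[0,[0.02,0.01,0.03],[0,0,0]],[0,[0.02,0.01,0.03],[0,0,0]],[0,[0.02,0.01,0.03],[0,0,0]],[0,[0.02,0.01,0.03],[0,0,0]],[0,[0.02,0.01,0.03],[0,0,0]],[0,[0.02,0.01,0.03],[0,0,0]],[0,[0.02,0.01,0.03],[0,0,0]]]'|head -2
for i in 1 2; do python3 -m pendant '[[0,[0,0,0],[0,0,0]],[0,[0,0,0],[0,0,0]],[0,[0,0,0],[0,0,0]],[0,[0,0,0],[0,0,0]],[0,[0,0,0],[0,0,0]],[0,[0,0,0],[0,0,0]],[0,[0,0,0],[0,0,0]],[0,[0,0,0],[0,0,0]]]'|head -2;done
python3 -m pendant '[[0,[-0.09,0.83,0],[0,0,0]],[0,[-0.18,1.66,0],[0,0,0]],[0,[-0.27,2.5,0],[0,0,0]],[0,[-0.36,3.33,0],[0,0,0]],[0,[-0.36,3.33,0],[0,0,0]],[0,[-0.36,3.33,0],[0,0,0]]]'|head -2
for i in 1 2 3; do python3 -m pendant '[[0,[0,0,0],[0,0,0]],[0,[0,0,0],[0,0,0]],[0,[0,0,0],[0,0,0]],[0,[0,0,0],[0,0,0]],[0,[0,0,0],[0,0,0]],[0,[0,0,0],[0,0,0]],[0,[0,0,0],[0,0,0]],[0,[0,0,0],[0,0,0]]]'|head -2;done
python3 - <<'E'
from h import *
print(step(now(),scanpose(-81)))
caps("scene")
a=np.load("w7.npy");c=cam("wrist",(a[:3],a[3:]));d=atz(c,[(213,22),(101,66),(155,185),(257,152)],12)[:,:2];print(d.mean(0),[np.linalg.norm(d[i]-d[i-1]) for i in range(4)])
E
```

```text
time_s: 39.63
position: [524.3, -247.8, 151.4]
time_s: 40.3
position: [524.3, -247.8, 151.4]
time_s: 40.97
position: [524.3, -247.8, 151.5]
time_s: 41.47
position: [509.8, -113.0, 151.9]
time_s: 42.13
position: [509.9, -114.8, 151.4]
time_s: 42.8
position: [509.9, -114.6, 151.4]
time_s: 43.47
position: [509.9, -114.6, 151.4]
(array([-0.009, -0.016,  0.001]), array([-0.001,  0.004, -0.005]))
scene red [262 249  13  10  82] [ 667.423 -181.07 ]
scene yellow [277 212  15  13 113] [653.2   -55.343]
scene yellow [266 238  16   9  51] [ 663.032 -141.809]
scene blue [197  14  11  14 113] [-67.313 556.823]
scene blue [335 120  17  11  86] [651.616 348.896]
scene blue [313 139  16  12 118] [621.708 239.399]
scene blue [240 292  18  14 117] [ 687.106 -325.651]
[ 463.764 -328.573] [np.float64(116.22886243819985), np.float64(105.93448503603065), np.float64(114.60426440466165), np.float64(105.60220159503505)]
```

```bash
python3 -m pendant '[[0,[-0.1,0.88,0],[0,0,0]],[0,[-0.2,1.76,0],[0,0,0]],[0,[-0.3,2.64,0],[0,0,0]],[0,[-0.39,3.51,0],[0,0,0]],[0,[-0.39,3.51,0],[0,0,0]],[0,[-0.39,3.51,0],[0,0,0]]]'|head -2
for i in 1 2 3; do python3 -m pendant '[[0,[0,0,0],[0,0,0]],[0,[0,0,0],[0,0,0]],[0,[0,0,0],[0,0,0]],[0,[0,0,0],[0,0,0]],[0,[0,0,0],[0,0,0]],[0,[0,0,0],[0,0,0]],[0,[0,0,0],[0,0,0]],[0,[0,0,0],[0,0,0]]]'|head -2;done
python3 -m pendant '[[0,[-0.1,0.88,0],[0,0,0]],[0,[-0.2,1.76,0],[0,0,0]],[0,[-0.3,2.64,0],[0,0,0]],[0,[-0.38,3.55,0],[0,0,0]],[0,[-0.38,3.55,0],[0,0,0]],[0,[-0.38,3.55,0],[0,0,0]]]'|head -2
for i in 1 2 3; do python3 -m pendant '[[0,[0,0,0],[0,0,0]],[0,[0,0,0],[0,0,0]],[0,[0,0,0],[0,0,0]],[0,[0,0,0],[0,0,0]],[0,[0,0,0],[0,0,0]],[0,[0,0,0],[0,0,0]],[0,[0,0,0],[0,0,0]],[0,[0,0,0],[0,0,0]]]'|head -2;done
python3 - <<'E'
from h import *
print(step(now(),scanpose(204)));caps("scene")
s=sensors.get_state()
im=cams.camera("wrist")[:,:,::-1];cv2.imwrite("pics/w8.png",im)
t=np.radians(25.2);Rm=fr([0,0,-1],[-np.cos(t),-np.sin(t),0]);b=(np.array([463.9,-329.8,171.]),Rm)
print(step(now(),b));path(now(),b,s['q'])
E
```

```text
time_s: 44.02
position: [494.0, 27.5, 151.6]
time_s: 44.68
position: [494.3, 25.6, 151.4]
time_s: 45.35
position: [494.3, 25.8, 151.5]
time_s: 46.02
position: [494.3, 25.8, 151.4]
time_s: 46.52
position: [478.7, 169.6, 151.4]
time_s: 47.18
position: [479.2, 167.6, 151.5]
time_s: 47.85
position: [479.1, 167.8, 151.4]
time_s: 48.52
position: [479.1, 167.8, 151.4]
(array([-0.003,  0.008,  0.001]), array([-0.001,  0.004, -0.004]))
scene red [262 249  13  10  80] [ 667.148 -181.088]
scene yellow [277 212  15  13 113] [653.2   -55.343]
scene blue [313 139  16  13 115] [621.62  239.468]
scene blue [240 292  18  14 116] [ 686.341 -325.495]
(array([ -0.38 , -12.439,   0.489]), array([-0.001,  0.004,  3.169]))
path [-0.766  0.314 -0.054  1.203 -0.    -1.205] 0.0
```

View pics/w8.png

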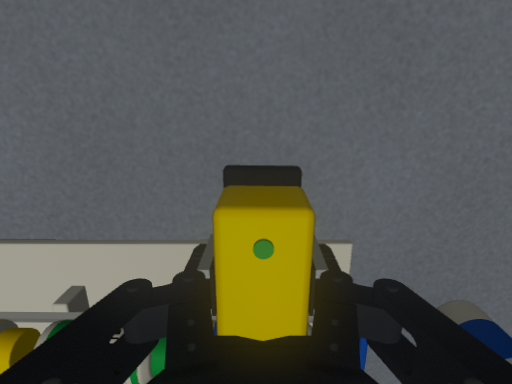

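The grip is unchanged and blue's bands sit evenly on both sides of the head. Returning to the dock.

```bash
for i in 1 2; do python3 -m pendant '[[0,[-0.03,-0.9,0.25],[0,0,0.2]],[0,[-0.06,-1.8,0.25],[0,0,0.5]],[0,[-0.09,-2.7,0.25],[0,0,0.8]],[0,[-0.12,-3.6,0.25],[0,0,1.1]],[0,[-0.15,-4.5,0.25],[0,0,1.4]],[0,[-0.18,-5.4,0.25],[0,0,1.58]],[0,[-0.19,-6.22,0.25],[0,0,1.58]],[0,[-0.19,-6.22,0.25],[0,0,1.58]]]'|head -2;done
python3 -m pendant '[[0,[0,0,0],[0,0,0]],[0,[0,0,0],[0,0,0]],[0,[0,0,0],[0,0,0]]]'|head -2
python3 - <<'E'
from h import *
t=np.radians(25.2);Rm=fr([0,0,-1],[-np.cos(t),-np.sin(t),0]);b=(np.array([463.9,-329.8,84.2]),Rm)
print(step(now(),b))
E
```

```text
time_s: 49.28
position: [471.8, -86.0, 161.5]
time_s: 49.95
position: [463.8, -335.3, 170.8]
time_s: 50.2
position: [463.9, -328.8, 171.4]
(array([-0.001, -0.025, -2.181]), array([-0.007,  0.002,  0.001]))
```

```bash
python3 -m pendant '[[0,[0,-0.02,-0.7],[0,0,0]],[0,[0,-0.02,-1.3],[0,0,0]],[0,[0,-0.02,-1.7],[0,0,0]],[0,[0,-0.02,-2],[0,0,0]],[0,[0,-0.02,-2.12],[0,0,0]],[0,[0,-0.02,-2.18],[0,0,0]],[0,[0,-0.02,-2.18],[0,0,0]],[0,[0,-0.02,-2.18],[0,0,0]]]'
python3 -m pendant '[[0.3,[0,0,0],[0,0,0]],[0.6,[0,0,0],[0,0,0]],[1,[0,0,0],[0,0,0]],[1,[0,0,0],[0,0,0]],[1,[0,0,0],[0,0,0]],[1,[0,0,0],[0,0,0]],[1,[0,0,0],[0,0,0]]]'
python3 -m pendant '[[1,[0,0,0.4],[0,0,0]],[1,[0,0,1],[0,0,0]],[1,[0,0,1.9],[0,0,0]],[1,[0,0,2.8],[0,0,0]],[1,[0,0,3.7],[0,0,0]],[1,[0,0,4.8],[0,0,0]],[1,[0,0,4.8],[0,0,0]],[1,[0,0,4.8],[0,0,0]]]'|head -2
python3 - <<'E'
from h import *
s=sensors.get_state();im=cams.camera("wrist")[:,:,::-1];sc=cams.camera("scene")[:,:,::-1]
a=cv2.resize(im[40:340,:],(512,300));b=cv2.resize(sc[80:330,150:360],(504,600),interpolation=cv2.INTER_CUBIC)
cv2.imwrite("pics/f.png",np.hstack([cv2.resize(im[:,100:420],(296,600) if 0 else (296,355))[:355],np.zeros((355,1,3),np.uint8),cv2.resize(b,(298,355))]))
caps("scene");caps("top")
E
```

```text
time_s: 50.87
position: [464.4, -330.6, 85.2]
eef_rot: [-0.218, 0.976, -0.0, 0.001]
ft_force: [-0.1, 0.4, -3.4]
gripper_width: 39.3
grasp_force: 64.2
time_s: 51.45
position: [463.9, -330.7, 84.3]
eef_rot: [-0.218, 0.976, -0.0, 0.0]
ft_force: [-0.1, -0.3, 0.7]
gripper_width: 85.3
grasp_force: 0.0
time_s: 52.12
position: [464.6, -331.3, 279.0]
scene red [262 249  13  10  80] [ 667.207 -180.828]
scene yellow [277 212  15  14 115] [653.367 -55.609]
scene yellow [266 238  16   9  53] [ 663.091 -141.784]
scene blue [313 139  16  12 116] [621.154 239.414]
scene blue [240 292  18  14 113] [ 686.949 -325.403]
top red [303 154   7  10  56] [ 653.275 -174.187]
top red [125 160  20  16 144] [636.753 425.275]
top yellow [266 159   6  10  55] [638.745 -44.145]
top yellow [343 199  14  14 119] [ 486.147 -319.998]
```

View pics/f.png

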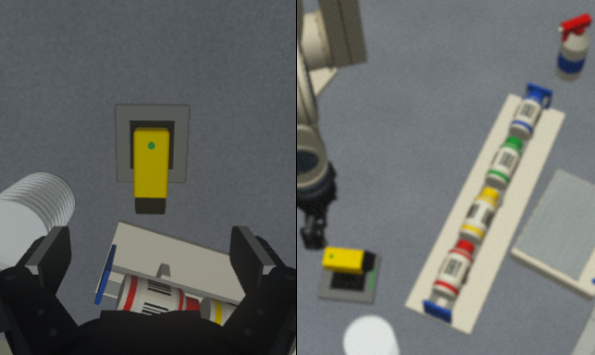

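The scanner stands upright in the middle of the dock (left, head at 151,165), and all four bottles lie in the cradle. Handing the job in.

```bash
python3 -c "
from rig import ticket;print(ticket.finish_job())"
```

```text
the job is handed in; nothing more can be done
None
```

I laid all four bottles in the cradle, held the scanner beam on red, yellow, green and blue in that order for 2 s each, stood the scanner back upright on its dock, and handed the job in at about 52 s; the hand-in returned no verdict, and the rig gave no signal that each reading registered.

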